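Load a watchmaker's cleaning carrier and bolt its cover down

ROBOT

A 6-joint arm with a two-finger parallel gripper is mounted at the origin on the work surface. World frame = base frame: x ahead of the robot, y to its left, z up, the work surface at z = 0. Lengths are in m, angles in rad, forces in N, time in s.
With the tool pointing down it reaches from about 0.25 to 0.725 m from the base axis. Payload 4 kg.
Tool frame: the origin (TCP) lies on the front face of the gripper's body, between the roots of the fingers; the fingertips stand 73 mm ahead of it and the grasp point (between the pads) lies 54 mm ahead of it; z points along the fingers, y is the direction in which the jaws open and shut (so a half turn about z gives the same grasp; the last joint's range is limited). The gripper opens to 85 mm and grips with 20 to 120 N. Pads are 22 mm wide; open, the fingers measure 114 mm over their backs; the gripper's body (76 mm by 85 mm) begins 54 mm behind the grasp point. The pads swing forward as they close: fully open they stand 13 mm farther back than shut.
Start: joints at [1.138, 0.241, 0.005, 1.335, 0, 1.571], TCP at [0.21, 0.454, 0.304] pointing down, gripper open.
Joint ranges: [-2.72, 2.72], [-1.05, 1.87], [-1.09, 1.28], [-1.99, 2.15], [-1.42, 1.44], [-3.14, 3.14]. Speed limits (rad/s): [2.79, 2.79, 3.14, 3.14, 3.14, 3.14].

INTERFACE

Orientations are given as a 3x3 rotation matrix whose columns are the frame's x, y, z axes.
In Python, from workcell import arm, imaging, finder gives the robot as it stands.
- The arm moves only by the shell command python3 -m pendant 'ROWS' [FORCE]. ROWS is JSON, a list of rows, each an object with "jaw": the opening in per cent of the stroke, from 0 (shut) to 100 (fully open); "linear": the shift along the tool's x, y, z in m, a list of three; "spin": the turn about the tool's z in units of 5 degrees (1.0 is 5 degrees). A call has exactly 10 rows; each row shifts and turns the commanded pose from where the row before left it, along the tool's axes as they then stand; what a row does not reach is not made up. A row lasts 1/8 s, in which the tool goes at most 62.5 mm and 10.7 degrees, less where a joint would pass 70% of its speed; a pose out of reach is approached as far as the arm can. A call is refused whole if a number of a shift passes 0.0625 or a number of a turn 1, either way. A call with a gripper value outside its range is refused whole. The fingers move at their own pace and stop on an object; FORCE is the grip in N (left out, the last holds). Time passes only in rows, so rows that do not move let the fingers close, or fill a call up. It gives the time, the measured TCP pose, the force and the opening at its end, in the units of the state.
- arm.get_state(): the state, without advancing time (a new reading comes with each control period).
- imaging.snapshot(name): name is "side" or "top" or "wrist"; returns a dict with "color" (384x512x3 uint8, blue, green, red), "z_map" (384x512 float32, m along the optical axis (not along the pixel's ray), 0 where there is no reading), "K" (3x3 intrinsics, pixels), "rvec" (rotation vector, rad) and "tvec" (3), from world to camera coordinates, as OpenCV has them; the wrist camera has in their place "tool_from_camera" (4x4, takes a point from camera to tool coordinates, whose origin is the TCP and whose axes are the flange's). Camera axes: x right, y down, z forward; pixel columns grow to the right and rows downward; lengths in m; the calibration is good to about 2 mm. A picture is of the moment at which its call begins: read the wrist's pose just before it.
- arm.hand_in(): hands the job in, once; it reports no verdict.
Trained networks look in the newest picture that a camera, given by its name, has taken for a name from the list of things; names that differ only in an ending like _2 or _b are one class to them, and where a whole thing is asked for, a point or a joint stands for the part that bears it (a point fixed in the world has none). Each returns a list of dicts, best first, with "p" (0 to 1); they miss things now and then, are a little off and sometimes report something else, mostly with a low value. They report only what shows in the picture. A call takes as long as a camera call.
- finder.outline_of(camera, name): "pixels" (384x512 bool, what is visible of it) and "uv" ([column, row] in pixels, amid what is visible of it).
- finder.mark_of(camera, name): "uv" ([column, row] in pixels: a listed point, or the origin of a listed thing).
The state is a dict: "time_s": time; "joint_positions": joint angles; "qd": joint speeds; "joint_torque": joint torques, N m; "eef_pos": TCP position; "tool_rot": TCP orientation; "ft_force": force on the tool from outside, world axes, zero at the start; "moment": the same for the moment, N m; "grip_width": opening from 0.0 (shut) to 1.0 (fully open).
Only numpy, scipy, OpenCV 4.12 (cv2) and the standard library are available. Lean on these libraries where they do the work, as an engineer would, in place of code of your own. Each camera call takes 0.05 s, during which the arm holds its last target.

TASK

Get the aluminium cleaning carrier ready: stand every brass spring barrel upright in the row of wells, one to a well, then lay the cover plate flat on the rails with its window over the threaded socket and push it square into the corner against both steel fences. Set the thumb bolt upright in the socket through the window, turn it backward (counter-clockwise from above) until you feel it drop onto its thread start, without ever forcing it while it jams on the lip, then screw it forward (clockwise) until its flange is fully down on the cover. Let go of everything, and neither shift nor upset the tins, tools, jar and loupe lying around.

Things in the scene. Friction and masses are not known exactly. Their poses are not given: they have to be found in the camera images.
- carrier: Aluminium carrier fixed to the bench at some yaw. Origin: underside centre of its deck, 150 (x) x 210 (y) x 8 mm. A row of five square wells along y near its -x side. Rails along both y sides (10 mm wide, outer faces y = +-105) and the +x side (11 mm, outer face x = 75) carry the cover, tops at z = 40 mm; -x side open. The squared cover has its origin 40 mm above this one, axes parallel.
- fence_corner (a point): Where the inner faces of the carrier's two steel fences meet, at rail-top height: carrier (75, 105, 40) mm. The fences, 6 mm thick, run along the far (+x) and left (+y) sides and rise to z = 50 mm. The squared cover's +x and +y edges touch them.
- socket: Brass threaded socket fixed in the carrier. Origin: on its vertical axis at bench height, carrier (45, 0, 0) mm. Bore 20 mm wide, open below. Right-hand thread, 3 starts, 24 mm advance a turn. Its mouth, at z = 37 mm, is a flat lip with 3 gaps 120 degrees apart: the thread starts, to be felt for. Height of the bolt's origin: 18.8 mm on the lip (24 on a shoulder), 10 to 13 dropped, 1 screwed home.
- well0 (a point): Floor centre of well 0, counted from the carrier's -y end. 34 x 34 mm inside, floor at carrier z = 8 mm, 3 mm walls up to z = 16; pitch 37 mm along y, at carrier x = -30 mm.
- well1 (a point): Floor centre of well 1, counted from the carrier's -y end. 34 x 34 mm inside, floor at carrier z = 8 mm, 3 mm walls up to z = 16; pitch 37 mm along y, at carrier x = -30 mm.
- well2 (a point): Floor centre of well 2, counted from the carrier's -y end. 34 x 34 mm inside, floor at carrier z = 8 mm, 3 mm walls up to z = 16; pitch 37 mm along y, at carrier x = -30 mm.
- well3 (a point): Floor centre of well 3, counted from the carrier's -y end. 34 x 34 mm inside, floor at carrier z = 8 mm, 3 mm walls up to z = 16; pitch 37 mm along y, at carrier x = -30 mm.
- well4 (a point): Floor centre of well 4, counted from the carrier's -y end. 34 x 34 mm inside, floor at carrier z = 8 mm, 3 mm walls up to z = 16; pitch 37 mm along y, at carrier x = -30 mm.
- cover: Loose aluminium cover plate, 150 (x) x 210 (y) x 4 mm, 0.34 kg, lying flat on the bench with its handle up. Origin: centre of its underside. Square 38 mm window centred at (45, 0) mm.
- cover_handle (a point): Middle of the cover's handle: a black upright bar 12 mm thick (along the cover's x), 50 mm long (along y), from 4 to 32 mm above the cover's underside, centred at (-15, 0) mm. This point is 18 mm above the underside.
- bolt: Steel thumb bolt, 71 mm tall, 0.14 kg, upright in the 22 mm hole of a fixed wooden block (56 x 56 x 20 mm), tip 2 mm up. Origin: lower tip, z along the axis. Nose tapered from 8 mm at the tip over 6 mm, shank 17 mm thick to 43 mm; 3 radial pins 3.6 mm thick to 27 mm diameter at height 20; round flange 50 mm wide at 43 to 47; bar head 12 mm thick (x), 36 mm long (y) at 47 to 71.
- bolt_grip (a point): Middle of the bar head, 59 mm above the tip; pinch across the head's x. On the lip, turned clockwise the pins jam on blunt shoulders; counter-clockwise (up to 2.1 rad) they drop 6 to 8 mm into the gaps by their own weight and stop (sometimes at once). Then 3 rad clockwise brings the flange onto the cover; 0.4 more meets a solid stop. Turns easily; sinks by itself if held loosely.
- barrel0: Brass spring barrel: a plain upright drum 23 mm in diameter and 22 mm high, 50 g. Three to five of them are present. Origin: centre of its underside.
- barrel1: Brass spring barrel: a plain upright drum 23 mm in diameter and 22 mm high, 50 g. Three to five of them are present. Origin: centre of its underside.
- barrel2: Brass spring barrel: a plain upright drum 23 mm in diameter and 22 mm high, 50 g. Three to five of them are present. Origin: centre of its underside.
- barrel3: Brass spring barrel: a plain upright drum 23 mm in diameter and 22 mm high, 50 g. Three to five of them are present. Origin: centre of its underside.
- barrel4: Brass spring barrel: a plain upright drum 23 mm in diameter and 22 mm high, 50 g. Three to five of them are present. Origin: centre of its underside.
- tin0: Bystander: round aluminium tin, 44 mm in diameter, 16 mm high; origin under its centre.
- tin1: Bystander: round aluminium tin, 40 mm in diameter, 16 mm high; origin under its centre.
- tin2: Bystander: round aluminium tin, 48 mm in diameter, 18 mm high; origin under its centre.
- screwdriver: Bystander: screwdriver 160 mm long lying along its x.
- brush: Bystander: brush 170 mm long lying along its x.
- jar: Bystander: small glass jar, 48 mm in diameter, 55 mm high.
- loupe: Bystander: black eye loupe, 36 mm in diameter, 30 mm high.

How it is judged:
By the outcome, as a careful person would: the job done as asked, in the order asked, and still so for the second after the job is handed in, with the robot touching nothing.
Of barrel0, barrel1, barrel2, barrel3, barrel4 only 3 to 5 are there at a start; the rules pass over those that are not, and their reading is None.
At some moment in a run one of barrel0, barrel1, barrel2, barrel3, barrel4 may be knocked a few centimetres aside while the robot is not near it.
It also fails if it takes over 210 s, if anything falls off the work surface, if the arm or the gripper's body presses on something with over 40 N, if the wrist force passes 120 N, or if a joint passes its speed limit or range.

## Working session

There is one attempt and no reset: what is moved stays moved. The work goes in short steps, Python scripts to look and compute and a shell command to move; the robot and the scene stay as the last step left them, time stands still between calls to the robot, and variables do not carry over. Pictures are saved under pics/ and viewed, and the job is handed in when it is done.

```bash
ls -la; mkdir -p pics
cat > h.py <<'E'
import numpy as np, cv2
from workcell import arm, imaging, finder
def st():
    s=arm.get_state(); return s
def snap(n):
    s=arm.get_state(); d=imaging.snapshot(n)
    if n=="wrist":
        T=np.eye(4);T[:3,:3]=np.array(s["tool_rot"]);T[:3,3]=s["eef_pos"]
        W=T@np.array(d["tool_from_camera"])
    else:
        R,_=cv2.Rodrigues(np.array(d["rvec"],float)); W=np.eye(4);W[:3,:3]=R.T;W[:3,3]=-R.T@np.array(d["tvec"],float).ravel()
    d["W"]=W; return d
def ray(d,uv):
    K=d["K"]; r=np.array([(uv[0]-K[0,2])/K[0,0],(uv[1]-K[1,2])/K[1,1],1.0])
    return d["W"][:3,3], d["W"][:3,:3]@r
def atz(d,uv,z):
    o,r=ray(d,uv); return o+r*(z-o[2])/r[2]
def cloud(d):
    K=d["K"];z=d["z_map"];v,u=np.mgrid[:z.shape[0],:z.shape[1]]
    P=np.stack([(u-K[0,2])/K[0,0]*z,(v-K[1,2])/K[1,1]*z,z],-1)
    P=P@d["W"][:3,:3].T+d["W"][:3,3]; P[z==0]=np.nan; return P
def proj(d,p):
    q=d["W"][:3,:3].T@(np.asarray(p)-d["W"][:3,3]); q=d["K"]@q; return q[:2]/q[2]
E
cat > look.py <<'E'
from h import *
import sys
for n in ["top","side","wrist"]:
    d=snap(n); cv2.imwrite(f"pics/{sys.argv[1]}_{n}.png",d["color"])
print(st())
E
python3 look.py a
```

```text
total 12
drwxr-xr-x  3 agent agent 4096 Dec  5 22:59 .
drwxr-xr-x 23 root  root  4096 Dec  5 22:59 ..
drwxr-xr-x  2 agent agent 4096 Dec  5 22:59 pics
{'time_s': 0.15, 'joint_positions': array([ 1.13802739e+00,  2.41244729e-01,  4.02436689e-03,  1.33521335e+00,
       -1.30862970e-05,  1.57075581e+00]), 'qd': array([ 0.00063541, -0.00232474,  0.00501453,  0.0004087 ,  0.00078419,
        0.00119988]), 'joint_torque': array([-7.03215919e-04, -3.72635257e+01,  2.52638948e+01,  1.23473475e-02,
        1.35699409e-05, -1.28186792e-05]), 'eef_pos': array([0.20954044, 0.45356648, 0.30321142]), 'tool_rot': array([[-9.07824980e-01,  4.19348721e-01, -6.74816448e-04],
       [ 4.19349264e-01,  9.07823755e-01, -1.49191903e-03],
       [-1.30199357e-05, -1.63738515e-03, -9.99998659e-01]]), 'ft_force': array([-0.13589762, -0.75917442,  0.13227395]), 'moment': array([-0.0013449 , -0.01556874, -0.00515053]), 'grip_width': 0.9983776864368928}
```

View pics/a_top.png

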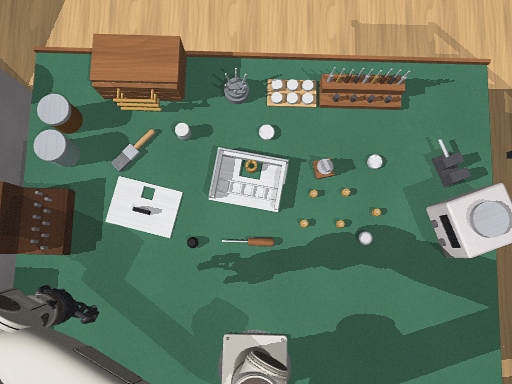

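View pics/a_side.png

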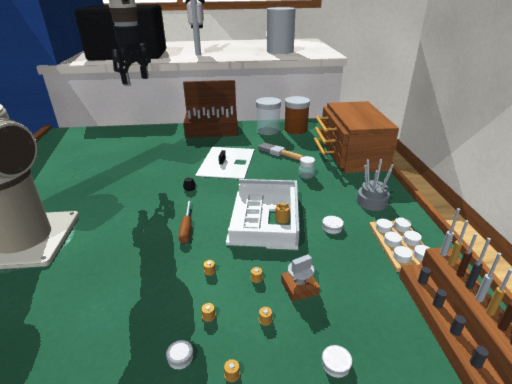

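View pics/a_wrist.png

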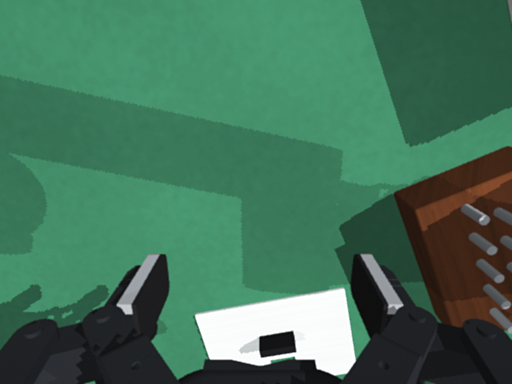

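The top view shows the carrier at about (248,180), the cover at (144,207), the bolt block at (323,167) and five barrels near (304–376, 191–223). Next I'll measure them.

```bash
cat > meas.py <<'E'
from h import *
import sys
for cam in ["top","side"]:
    d=snap(cam);P=cloud(d)
    print(cam,d["W"][:3,3].round(3),d["K"][0,0])
    for n in ["carrier","fence_corner","socket","well0","well1","well2","well3","well4","cover","cover_handle","bolt","bolt_grip","barrel0","tin0","screwdriver","brush","jar","loupe"]:
        z={"fence_corner":.04,"cover_handle":.018,"bolt":.002,"bolt_grip":.061}.get(n,.008 if "well" in n else 0)
        o=[]
        for r in finder.mark_of(cam,n)[:6]:
            o.append((round(float(r["p"]),2),np.round(r["uv"],1).tolist(),(atz(d,r["uv"],z)[:2]*1000).round(0).tolist()))
        print(n,o)
    for r in finder.outline_of(cam,"barrel0")[:6]:
        m=r["pixels"]; q=P[m]; q=q[~np.isnan(q[:,0])]; t=q[q[:,2]>.012]
        print("b",round(float(r["p"]),2),r["uv"],m.sum(),(np.median(t,0)*1000).round(0),len(t), (atz(d,r["uv"],.018)*1000).round(0))
E
python3 meas.py
```

```text
top [0.344 0.019 1.397] 442.98542621587836
carrier []
fence_corner [(0.9, [220.3, 151.0], [653.0, 121.0])]
socket [(0.42, [254.0, 168.5], [608.0, 14.0])]
well0 [(0.83, [224.1, 183.8], [554.0, 108.0]), (0.74, [268.1, 191.9], [532.0, -32.0]), (0.7, [218.5, 147.1], [673.0, 130.0]), (0.65, [233.8, 188.0], [542.0, 77.0]), (0.6, [245.8, 191.1], [533.0, 39.0]), (0.59, [259.7, 191.9], [531.0, -5.0])]
well1 [(0.83, [224.1, 183.8], [554.0, 108.0]), (0.74, [268.1, 191.9], [532.0, -32.0]), (0.7, [218.5, 147.1], [673.0, 130.0]), (0.65, [233.8, 188.0], [542.0, 77.0]), (0.6, [245.8, 191.1], [533.0, 39.0]), (0.59, [259.7, 191.9], [531.0, -5.0])]
well2 [(0.83, [224.1, 183.8], [554.0, 108.0]), (0.74, [268.1, 191.9], [532.0, -32.0]), (0.7, [218.5, 147.1], [673.0, 130.0]), (0.65, [233.8, 188.0], [542.0, 77.0]), (0.6, [245.8, 191.1], [533.0, 39.0]), (0.59, [259.7, 191.9], [531.0, -5.0])]
well3 [(0.83, [224.1, 183.8], [554.0, 108.0]), (0.74, [268.1, 191.9], [532.0, -32.0]), (0.7, [218.5, 147.1], [673.0, 130.0]), (0.65, [233.8, 188.0], [542.0, 77.0]), (0.6, [245.8, 191.1], [533.0, 39.0]), (0.59, [259.7, 19
[... 3497 characters left out ...]
, (0.68, [336.4, 365.8], [639.0, -369.0]), (0.57, [263.6, 216.8], [565.0, 41.0]), (0.19, [251.6, 225.5], [533.0, 7.0])]
screwdriver [(0.69, [189.1, 224.0], [380.0, 27.0])]
brush [(0.62, [281.1, 155.4], [660.0, 394.0])]
jar [(0.51, [303.7, 175.7], [708.0, 245.0]), (0.45, [337.1, 365.3], [640.0, -369.0])]
loupe [(0.71, [189.9, 188.0], [368.0, 204.0])]
b 0.79 [231.5, 368.3] 300 [ 476. -373.   21.] 213 [ 477. -371.   18.]
b 0.76 [206.0, 309.4] 204 [ 438. -260.   21.] 144 [ 434. -257.   18.]
b 0.52 [266.6, 313.1] 222 [ 537. -277.   22.] 154 [ 540. -274.   18.]
b 0.51 [254.4, 273.3] 163 [ 529. -177.   21.] 113 [ 526. -175.   18.]
b 0.48 [209.1, 268.7] 140 [ 436. -149.   21.] 93 [ 436. -154.   18.]
```

```bash
cat > carr.py <<'E'
from h import *
from scipy.optimize import minimize
d=snap("top");P=cloud(d)
c=d["color"];cv2.imwrite("pics/zc.png",cv2.resize(c[135:260,95:395],None,fx=2.6,fy=4*.65,interpolation=cv2.INTER_CUBIC))
for n in ["top","side"]:
    d=snap(n);P=cloud(d);q=P.reshape(-1,3)
    m=(abs(q[:,0]-.575)<.16)&(abs(q[:,1]-.03)<.16)&(q[:,2]>.030)&(q[:,2]<.06); q=q[m]
    print(n,len(q),np.percentile(q[:,2],[5,50,95]))
    np.save(f"pics/q_{n}.npy",q)
    rails=[(-75,75,-105,-95),(-75,75,95,105),(64,75,-105,105),(75,81,-105,111),(-75,81,105,111)]
    def cost(p,q=q):
        x,y,a=p; R=np.array([[np.cos(a),-np.sin(a)],[np.sin(a),np.cos(a)]])
        l=(q[:,:2]-[x,y])@R*1000
        D=np.min([np.hypot(np.maximum(np.maximum(r[0]-l[:,0],l[:,0]-r[1]),0),np.maximum(np.maximum(r[2]-l[:,1],l[:,1]-r[3]),0)) for r in rails],0)
        k=np.hypot(l[:,0]-45,l[:,1])<20
        D=D[~k]
        return np.mean(np.minimum(D,15)**2)
    best=min((minimize(cost,[.565,.04,np.radians(a)],method="Nelder-Mead",options=dict(xatol=1e-5,fatol=1e-6,maxiter=2000)) for a in (-20,-10,0)),key=lambda r:r.fun)
    print(best.x, np.degrees(best.x[2]),best.fun)
E
python3 carr.py
python3 - <<'E'
from h import *
d=snap("wrist");print(np.array(d["tool_from_camera"]).round(4),d["K"])
E
```

```text
top 946 [0.03497179 0.04232194 0.05384193]
[ 0.56618779  0.03146446 -0.16143974] -9.249815978460507 0.044732335810984854
side 1418 [0.0314633  0.04001728 0.05071323]
[ 0.56422466  0.03317144 -0.16091314] -9.219643903630532 0.4291916665167599
[[-8.000e-04 -9.451e-01 -3.267e-01  8.540e-02]
 [ 1.000e+00 -6.000e-04 -8.000e-04 -6.000e-04]
 [ 5.000e-04 -3.267e-01  9.451e-01 -6.970e-02]
 [ 0.000e+00  0.000e+00  0.000e+00  1.000e+00]] [[322.59958847   0.         259.5257216 ]
 [  0.         322.59958847 189.53526573]
 [  0.           0.           1.        ]]
```

View pics/zc.png

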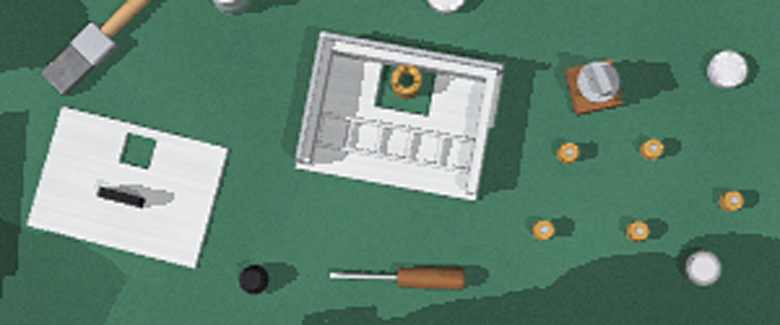

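Carrier fit: about (0.565, 0.032), yaw −9.2°; the two cameras agree to 2 mm. I'll go over the barrels, turning so tool x lies along carrier +y.

```bash
python3 -m pendant '[{"jaw":100,"linear":[-0.02,-0.021,0],"spin":0},{"jaw":100,"linear":[-0.04,-0.043,0],"spin":0},{"jaw":100,"linear":[-0.04,-0.043,0],"spin":0},{"jaw":100,"linear":[-0.04,-0.043,0],"spin":0},{"jaw":100,"linear":[-0.04,-0.043,0],"spin":0},{"jaw":100,"linear":[-0.04,-0.043,0],"spin":0},{"jaw":100,"linear":[-0.04,-0.043,0],"spin":0},{"jaw":100,"linear":[-0.04,-0.043,0],"spin":0},{"jaw":100,"linear":[-0.04,-0.043,0],"spin":0},{"jaw":100,"linear":[-0.04,-0.043,0],"spin":0}]' 30
python3 -m pendant '[{"jaw":100,"linear":[-0.04,-0.043,0],"spin":0},{"jaw":100,"linear":[-0.04,-0.043,0],"spin":0},{"jaw":100,"linear":[-0.04,-0.043,0],"spin":0},{"jaw":100,"linear":[-0.04,-0.043,0],"spin":0},{"jaw":100,"linear":[-0.04,-0.043,0],"spin":0},{"jaw":100,"linear":[-0.024,-0.02,0],"spin":1},{"jaw":100,"linear":[0,0,0],"spin":1},{"jaw":100,"linear":[0,0,0],"spin":1},{"jaw":100,"linear":[0,0,0],"spin":1},{"jaw":100,"linear":[0,0,0],"spin":1}]'
python3 -m pendant '[{"jaw":100,"linear":[0,0,0],"spin":1},{"jaw":100,"linear":[0,0,0],"spin":1},{"jaw":100,"linear":[0,0,0],"spin":1},{"jaw":100,"linear":[0,0,0],"spin":1},{"jaw":100,"linear":[0,0,0],"spin":1},{"jaw":100,"linear":[0,0,0],"spin":1},{"jaw":100,"linear":[0,0,0],"spin":1},{"jaw":100,"linear":[0,0,0],"spin":1},{"jaw":100,"linear":[0,0,0],"spin":1},{"jaw":100,"linear":[0,0,0],"spin":0.9}]'
python3 - <<'E'
from h import *
s=st();R=s["tool_rot"];print(s["joint_positions"].round(2),np.degrees(np.arctan2(R[1,0],R[0,0])))
d=snap("wrist");P=cloud(d);cv2.imwrite("pics/w1.png",d["color"])
for r in finder.outline_of("wrist","barrel0")[:7]:
    m=r["pixels"];q=P[m];q=q[~np.isnan(q[:,0])];t=q[(q[:,2]>.017)&(q[:,2]<.03)]
    print(round(float(r["p"]),2),r["uv"],m.sum(),len(t),(((t.max(0)+t.min(0))/2)*1000).round(1),(np.median(t,0)*1000).round(1),((np.ptp(t,axis=0))*1000).round(0))
E
```

```text
time_s: 3.6
eef_pos: [0.3839, -0.0779, 0.3043]
tool_rot: [[-0.908, 0.42, 0.002], [0.42, 0.908, 0.0], [-0.001, 0.001, -1.0]]
ft_force: [1.4, 0.7, -0.2]
grip_width: 1.004
time_s: 4.85
eef_pos: [0.4883, -0.3832, 0.3037]
tool_rot: [[-0.643, 0.766, -0.0], [0.766, 0.643, 0.0], [0.0, -0.0, -1.0]]
ft_force: [0.7, -0.3, 0.4]
grip_width: 1.003
time_s: 6.1
eef_pos: [0.4883, -0.3831, 0.3037]
tool_rot: [[0.164, 0.986, -0.0], [0.986, -0.164, 0.0], [0.0, -0.0, -1.0]]
ft_force: [-0.7, -0.3, 0.1]
grip_width: 1.0
[-0.67  0.49  0.36  1.45  0.    1.07] 80.5521661761675
0.74 [290.6, 46.0] 499 443 [ 535.9 -274.6   21.1] [ 535.9 -274.8   21.7] [22. 22.  8.]
0.74 [191.4, 46.7] 525 441 [ 436.3 -257.5   21.5] [ 436.8 -257.5   21.7] [22. 22.  9.]
0.71 [245.9, 146.4] 398 332 [ 475.2 -370.5   21.1] [ 475.5 -370.    21.8] [22. 22.  8.]
```

View pics/w1.png

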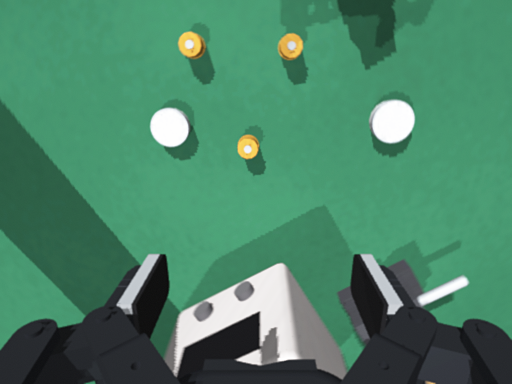

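```bash
python3 -m pendant '[{"jaw":70,"linear":[0.0055,-0.0075,0.02],"spin":0},{"jaw":70,"linear":[0.005,-0.0075,0.05],"spin":0},{"jaw":70,"linear":[0,0,0.05],"spin":0},{"jaw":70,"linear":[0,0,0.05],"spin":0},{"jaw":70,"linear":[0,0,0.03],"spin":0},{"jaw":70,"linear":[0,0,0.0217],"spin":0},{"jaw":70,"linear":[0,0,0],"spin":0},{"jaw":0,"linear":[0,0,0],"spin":0},{"jaw":0,"linear":[0,0,0],"spin":0},{"jaw":0,"linear":[0,0,0],"spin":0}]' 30; python3 -m pendant '[{"jaw":0,"linear":[0,0,0],"spin":0},{"jaw":0,"linear":[0,0,0],"spin":0},{"jaw":0,"linear":[0,0,-0.03],"spin":0},{"jaw":0,"linear":[0,0,-0.05],"spin":0},{"jaw":0,"linear":[0,0,-0.04],"spin":0},{"jaw":0,"linear":[0,0,0],"spin":0},{"jaw":0,"linear":[0,0,0],"spin":0},{"jaw":0,"linear":[0,0,0],"spin":0},{"jaw":0,"linear":[0,0,0],"spin":0},{"jaw":0,"linear":[0,0,0],"spin":0}]'
python3 - <<'E'
from h import *
d=snap("wrist");cv2.imwrite("pics/w2.png",d["color"])
E
```

```text
time_s: 7.45
eef_pos: [0.4761, -0.371, 0.0839]
tool_rot: [[0.161, 0.987, 0.002], [0.987, -0.161, -0.002], [-0.002, 0.003, -1.0]]
ft_force: [-0.2, 0.6, 4.0]
grip_width: 0.246
time_s: 8.7
eef_pos: [0.475, -0.3702, 0.2013]
tool_rot: [[0.162, 0.987, -0.001], [0.987, -0.162, 0.001], [0.001, -0.001, -1.0]]
ft_force: [0.3, 0.0, -0.1]
grip_width: 0.245
```

View pics/w2.png

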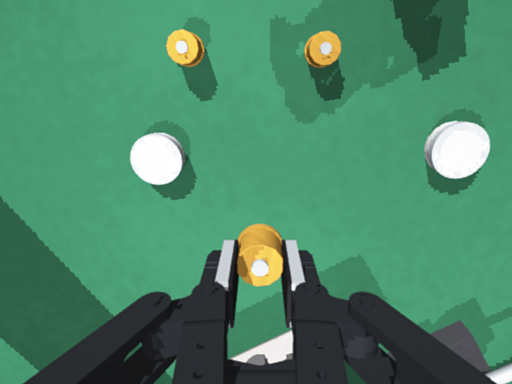

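```bash
python3 -m pendant '[{"jaw":0,"linear":[0.025,0,-0.01],"spin":0},{"jaw":0,"linear":[0.05,-0.001,-0.02],"spin":0},{"jaw":0,"linear":[0.05,-0.001,-0.02],"spin":0},{"jaw":0,"linear":[0.05,-0.001,0],"spin":0},{"jaw":0,"linear":[0.05,-0.001,0],"spin":0},{"jaw":0,"linear":[0.05,-0.001,0],"spin":0},{"jaw":0,"linear":[0.04,-0.001,0],"spin":0},{"jaw":0,"linear":[0.0225,0,0],"spin":0},{"jaw":0,"linear":[0,0,0],"spin":0},{"jaw":0,"linear":[0,0,0],"spin":0}]'
cat > carrw.py <<'E'
from h import *
from scipy.optimize import minimize
d=snap("wrist");P=cloud(d);c=d["color"];cv2.imwrite("pics/w3.png",c)
q=P.reshape(-1,3);g=c.reshape(-1,3).astype(int)
v=np.mgrid[:384,:512][0].ravel()
m=(abs(q[:,0]-.575)<.16)&(abs(q[:,1]-.03)<.17)&(q[:,2]>.034)&(q[:,2]<.056)&(v<230); q=q[m]
h,e=np.histogram(q[:,2],np.arange(.03,.06,.002));print(h)
rails=[(-75,75,-105,-95),(-75,75,95,105),(64,75,-105,105),(75,81,-105,111),(-75,81,105,111)]
def cost(p):
    x,y,a=p; R=np.array([[np.cos(a),-np.sin(a)],[np.sin(a),np.cos(a)]])
    l=(q[:,:2]-[x,y])@R*1000
    hi=q[:,2]>.046
    f=lambda L,rs:np.min([np.hypot(np.maximum(np.maximum(r[0]-L[:,0],L[:,0]-r[1]),0),np.maximum(np.maximum(r[2]-L[:,1],L[:,1]-r[3]),0)) for r in rs],0)
    D=np.where(hi,f(l,rails[3:]),f(l,rails[:3]))
    D=D[np.hypot(l[:,0]-45,l[:,1])>20]
    return np.mean(np.minimum(D,10)**2)
b=minimize(cost,[.565,.032,-.161],method="Nelder-Mead",options=dict(xatol=1e-5,fatol=1e-7,maxiter=3000))
x,y,a=b.x;print(b.x,np.degrees(a),b.fun)
R=np.array([[np.cos(a),-np.sin(a)],[np.sin(a),np.cos(a)]])
for r in rails:
    for L in [(r[0],r[2]),(r[1],r[2]),(r[1],r[3]),(r[0],r[3])]:pass
o=c.copy()
for r,z in zip(rails,[.04]*3+[.05]*2):
    pts=[proj(d,[*(R@np.array(L)/1000+[x,y]),z]) for L in [(r[0],r[2]),(r[1],r[2]),(r[1],r[3]),(r[0],r[3])]]
    cv2.polylines(o,[np.int32(pts)],True,(0,0,255),1)
for i in range(5):
    w=37*(i-2); pts=[proj(d,[*(R@np.array(L)/1000+[x,y]),.016]) for L in [(-47,w-17),(-13,w-17),(-13,w+17),(-47,w+17)]]
    cv2.polylines(o,[np.int32(pts)],True,(255,0,0),1)
cv2.imwrite("pics/w3o.png",o); print(st()["eef_pos"])
E
python3 carrw.py
```

```text
time_s: 10.0
eef_pos: [0.5236, -0.0361, 0.2526]
tool_rot: [[0.161, 0.987, 0.0], [0.987, -0.161, -0.0], [-0.0, 0.0, -1.0]]
ft_force: [-0.1, 0.4, -0.7]
grip_width: 0.249
[   0    0  478  865 3272 1327  228  190  221 1320  382    0    0    0]
[ 0.56508268  0.03217839 -0.1607471 ] -9.21013040166391 0.10202337796541448
[ 0.5235864  -0.03663132  0.25247805]
```

View pics/w3o.png

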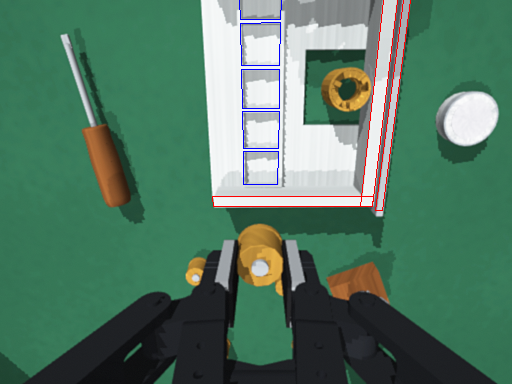

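```bash
python3 -m pendant '[{"jaw":0,"linear":[0,0,0.03],"spin":0},{"jaw":0,"linear":[0,0,0.05],"spin":0},{"jaw":0,"linear":[0,0,0.04],"spin":0},{"jaw":0,"linear":[0,0,0.025],"spin":0},{"jaw":0,"linear":[0,0,0.012],"spin":0},{"jaw":0,"linear":[0,0,0.004],"spin":0},{"jaw":0,"linear":[0,0,0],"spin":0},{"jaw":0,"linear":[0,0,0],"spin":0},{"jaw":60,"linear":[0,0,0],"spin":0},{"jaw":60,"linear":[0,0,0],"spin":0}]'
python3 -m pendant '[{"jaw":60,"linear":[0,0,0],"spin":0},{"jaw":60,"linear":[0,0,-0.03],"spin":0},{"jaw":60,"linear":[0,0,-0.05],"spin":0},{"jaw":60,"linear":[0,0,-0.05],"spin":0},{"jaw":60,"linear":[-0.03,0.0065,0],"spin":0},{"jaw":60,"linear":[-0.05,0.011,0],"spin":0},{"jaw":60,"linear":[-0.05,0.011,0],"spin":0},{"jaw":60,"linear":[-0.05,0.011,0],"spin":0},{"jaw":60,"linear":[-0.04,0.0088,0],"spin":0},{"jaw":60,"linear":[-0.013,0.0023,0],"spin":0}]'
cat > bar.py <<'E'
from h import *
import sys
cam=sys.argv[1]
s=st();print(s["eef_pos"].round(4))
d=snap(cam);P=cloud(d);cv2.imwrite("pics/%s.png"%sys.argv[2],d["color"])
for r in finder.outline_of(cam,"barrel0")[:8]:
    m=r["pixels"];q=P[m];q=q[~np.isnan(q[:,0])]
    zt=np.percentile(q[:,2],90); t=q[q[:,2]>zt-.005]
    c=(t.max(0)+t.min(0))/2
    dl=s["tool_rot"].T@(np.array([c[0],c[1],0])-np.array([*s["eef_pos"][:2],0]))
    print(round(float(r["p"]),2),np.round(r["uv"]),len(t),(c*1000).round(1),((np.ptp(t,axis=0))*1000).round(0),"tool d",dl[:2].round(4))
E
python3 bar.py wrist w4; python3 bar.py top t4;python3 bar.py side s4
```

```text
time_s: 11.3
eef_pos: [0.5241, -0.0363, 0.0915]
tool_rot: [[0.162, 0.987, 0.001], [0.987, -0.162, -0.0], [0.0, 0.001, -1.0]]
ft_force: [-0.2, -0.4, -0.2]
grip_width: 0.601
time_s: 12.55
eef_pos: [0.5358, -0.2768, 0.2208]
tool_rot: [[0.165, 0.986, -0.0], [0.986, -0.165, -0.0], [-0.0, -0.0, -1.0]]
ft_force: [0.1, 0.5, -0.7]
grip_width: 0.603
[ 0.5358 -0.2768  0.2208]
0.72 [151. 174.] 501 [ 436.6 -256.6   21.7] [22. 21.  7.] tool d [ 0.0036 -0.1012]
0.71 [107.  39.] 782 [ 435.5 -143.8   21.8] [22. 22.  7.] tool d [ 0.1146 -0.1208]
0.69 [232.  55.] 718 [ 528.8 -173.2   22. ] [22. 22.  6.] tool d [ 0.1011 -0.0239]
0.61 [261. 175.] 519 [ 536.2 -274.3   21.9] [22. 22.  7.] tool d [ 0.0025 -0.    ]
[ 0.5358 -0.2755  0.2208]
0.63 [315. 195.] 19 [ 528.4 -171.8   26.4] [16. 13.  5.] tool d [ 0.101  -0.0243]
0.49 [304. 225.] 30 [ 435.4 -144.5   24.5] [19. 19.  7.] tool d [ 0.1128 -0.1205]
[ 0.536  -0.2735  0.221 ]
0.74 [267. 315.] 119 [ 536.9 -273.7   21.6] [21. 22.  7.] tool d [-0.     0.001]
0.57 [210. 268.] 74 [ 436.1 -143.4   21.2] [20. 22.  7.] tool d [ 0.1124 -0.1195]
0.46 [254. 270.] 89 [ 529.5 -172.3   21.1] [21. 22.  7.] tool d [ 0.0988 -0.0227]
```

View pics/s4.png

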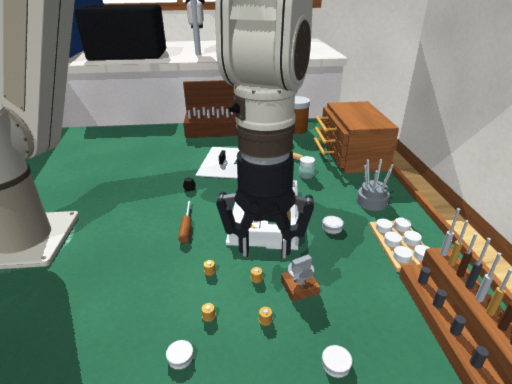

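View pics/w4.png

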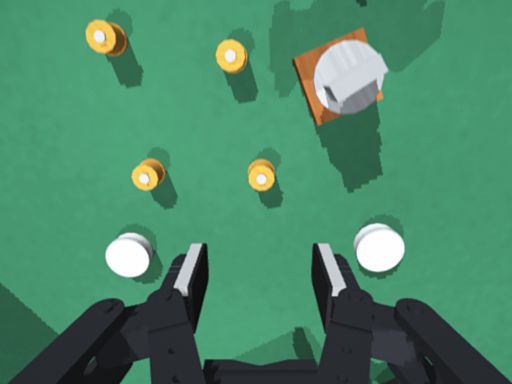

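```bash
python3 -m pendant '[{"jaw":60,"linear":[-0.001,0,0.03],"spin":0},{"jaw":60,"linear":[0,0,0.05],"spin":0},{"jaw":60,"linear":[0,0,0.04],"spin":0},{"jaw":60,"linear":[0,0,0.019],"spin":0},{"jaw":60,"linear":[0,0,0],"spin":0},{"jaw":0,"linear":[0,0,0],"spin":0},{"jaw":0,"linear":[0,0,0],"spin":0},{"jaw":0,"linear":[0,0,0],"spin":0},{"jaw":0,"linear":[0,0,-0.04],"spin":0},{"jaw":0,"linear":[0,0,-0.05],"spin":0}]'
```

```text
time_s: 14.1
eef_pos: [0.5349, -0.2751, 0.172]
tool_rot: [[0.162, 0.987, -0.003], [0.987, -0.162, 0.001], [0.001, -0.003, -1.0]]
ft_force: [0.3, -0.0, -0.2]
grip_width: 0.247
```

```bash
python3 -m pendant '[{"jaw":0,"linear":[0.02,-0.004,-0.04],"spin":0},{"jaw":0,"linear":[0.05,-0.0095,-0.01],"spin":0},{"jaw":0,"linear":[0.05,-0.0095,0],"spin":0},{"jaw":0,"linear":[0.05,-0.0095,0],"spin":0},{"jaw":0,"linear":[0.05,-0.0095,0],"spin":0},{"jaw":0,"linear":[0.04,-0.007,0],"spin":0},{"jaw":0,"linear":[0.0104,-0.0019,0],"spin":0},{"jaw":0,"linear":[0,0,0],"spin":0},{"jaw":0,"linear":[0,0,0],"spin":0},{"jaw":0,"linear":[0,0,0],"spin":0}]'
python3 - <<'E'
from h import *
print(st()["eef_pos"])
d=snap("wrist");cv2.imwrite("pics/w5.png",d["color"]);d=snap("top");cv2.imwrite("pics/t5.png",cv2.resize(d["color"][120:260,180:400],None,fx=3,fy=3))
E
```

```text
time_s: 15.35
eef_pos: [0.5295, -0.0016, 0.2221]
tool_rot: [[0.164, 0.987, -0.0], [0.987, -0.164, -0.0], [-0.0, -0.0, -1.0]]
ft_force: [0.7, 0.3, 0.4]
grip_width: 0.251
[ 0.52946847 -0.00161145  0.22214191]
```

View pics/w5.png

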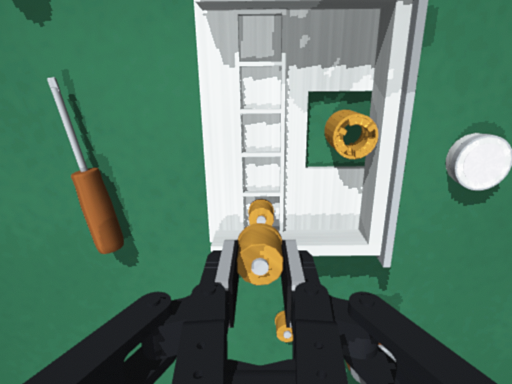

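View pics/t5.png

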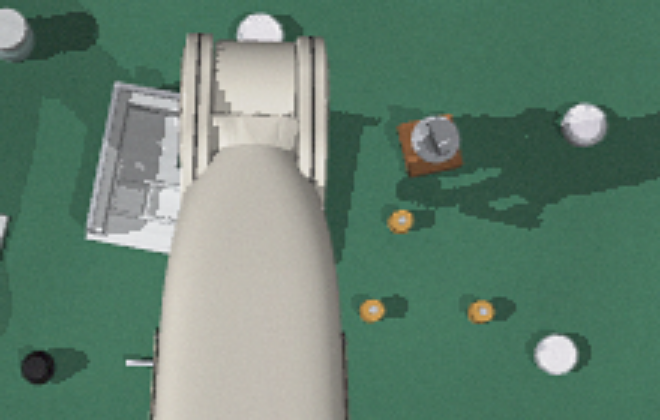

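```bash
python3 -m pendant '[{"jaw":0,"linear":[0.0015,0,0.03],"spin":0},{"jaw":0,"linear":[0,0,0.05],"spin":0},{"jaw":0,"linear":[0,0,0.03],"spin":0},{"jaw":0,"linear":[0,0,0.014],"spin":0},{"jaw":0,"linear":[0,0,0.0065],"spin":0},{"jaw":0,"linear":[0,0,0],"spin":0},{"jaw":0,"linear":[0,0,0],"spin":0},{"jaw":60,"linear":[0,0,0],"spin":0},{"jaw":60,"linear":[0,0,0],"spin":0},{"jaw":60,"linear":[0,0,0],"spin":0}]'
```

```text
time_s: 16.7
eef_pos: [0.5297, 0.0011, 0.0918]
tool_rot: [[0.162, 0.987, 0.0], [0.987, -0.162, -0.0], [0.0, 0.0, -1.0]]
ft_force: [-0.4, 0.4, 0.1]
grip_width: 0.6
```

```bash
python3 -m pendant '[{"jaw":60,"linear":[0,0,-0.03],"spin":0},{"jaw":60,"linear":[0,0,-0.05],"spin":0},{"jaw":60,"linear":[-0.02,0.0032,-0.04],"spin":0},{"jaw":60,"linear":[-0.05,0.008,0],"spin":0},{"jaw":60,"linear":[-0.05,0.008,0],"spin":0},{"jaw":60,"linear":[-0.04,0.0064,0],"spin":0},{"jaw":60,"linear":[-0.0117,0.0019,0],"spin":0},{"jaw":60,"linear":[0,0,0],"spin":0},{"jaw":60,"linear":[0,0,0],"spin":0},{"jaw":60,"linear":[0,0,0],"spin":0}]'
python3 bar.py wrist w6;python3 bar.py side s6
```

```text
time_s: 17.95
eef_pos: [0.5292, -0.1714, 0.2117]
tool_rot: [[0.16, 0.987, -0.0], [0.987, -0.16, 0.0], [0.0, -0.0, -1.0]]
ft_force: [-0.3, 0.3, 0.2]
grip_width: 0.6
[ 0.5292 -0.1714  0.2117]
0.91 [223.  10.] 606 [523.9 -39.9  30. ] [22. 15.  8.] tool d [ 0.129  -0.0262]
0.88 [261. 178.] 537 [ 529.  -172.8   21.7] [22. 22.  7.] tool d [-0.0014  0.    ]
0.79 [145. 167.] 578 [ 434.7 -143.4   21.6] [23. 22.  7.] tool d [ 0.0127 -0.0977]
[ 0.5292 -0.1717  0.2118]
0.69 [211. 268.] 82 [ 436.  -143.5   21.6] [20. 25.  7.] tool d [ 0.013  -0.0965]
0.59 [205. 312.] 113 [ 437.1 -256.5   21.5] [20. 22.  8.] tool d [-0.0985 -0.0774]
0.58 [254. 273.] 85 [ 529.6 -172.9   21.3] [20. 22.  7.] tool d [-0.0011  0.0005]
0.47 [253. 218.] 53 [530.   -8.3  29.5] [21. 43.  6.] tool d [ 0.1615 -0.0253]
0.47 [266. 228.] 695 [567.2 -25.5 124.1] [182. 330. 177.] tool d [0.1504 0.0141]
```

View pics/w6.png

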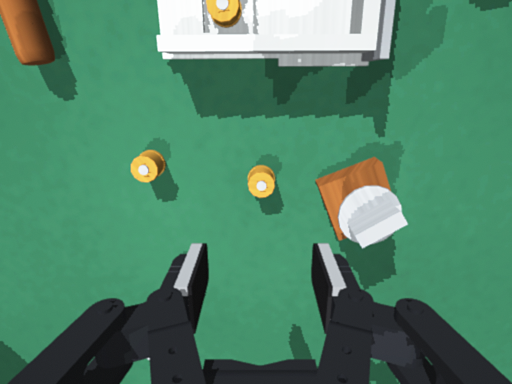

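```bash
python3 -m pendant '[{"jaw":50,"linear":[-0.0013,0,0.03],"spin":0},{"jaw":50,"linear":[0,0,0.05],"spin":0},{"jaw":50,"linear":[0,0,0.03],"spin":0},{"jaw":50,"linear":[0,0,0.0195],"spin":0},{"jaw":50,"linear":[0,0,0],"spin":0},{"jaw":0,"linear":[0,0,0],"spin":0},{"jaw":0,"linear":[0,0,0],"spin":0},{"jaw":0,"linear":[0,0,0],"spin":0},{"jaw":0,"linear":[0,0,-0.04],"spin":0},{"jaw":0,"linear":[0,0,-0.05],"spin":0}]'
```

```text
time_s: 19.4
eef_pos: [0.5279, -0.1738, 0.1723]
tool_rot: [[0.162, 0.987, -0.003], [0.987, -0.162, 0.001], [0.0, -0.003, -1.0]]
ft_force: [1.2, -0.1, -0.0]
grip_width: 0.252
```

```bash
python3 -m pendant '[{"jaw":0,"linear":[0.02,-0.0026,-0.04],"spin":0},{"jaw":0,"linear":[0.05,-0.0066,0],"spin":0},{"jaw":0,"linear":[0.05,-0.0066,0],"spin":0},{"jaw":0,"linear":[0.05,-0.0066,0],"spin":0},{"jaw":0,"linear":[0.03,-0.004,0],"spin":0},{"jaw":0,"linear":[0.0083,-0.0011,0],"spin":0},{"jaw":0,"linear":[0,0,0.01],"spin":0},{"jaw":0,"linear":[0,0,0.03],"spin":0},{"jaw":0,"linear":[0,0,0.02],"spin":0},{"jaw":0,"linear":[0,0,0],"spin":0}]'
```

```text
time_s: 20.65
eef_pos: [0.5337, 0.0344, 0.15]
tool_rot: [[0.164, 0.986, -0.005], [0.987, -0.164, -0.001], [-0.002, -0.005, -1.0]]
ft_force: [-0.4, 0.6, -0.0]
grip_width: 0.247
```

```bash
python3 -m pendant '[{"jaw":0,"linear":[0.001,0.001,0.02],"spin":0},{"jaw":0,"linear":[0,0,0.025],"spin":0},{"jaw":0,"linear":[0,0,0.01],"spin":0},{"jaw":0,"linear":[0,0,0.0035],"spin":0},{"jaw":0,"linear":[0,0,0],"spin":0},{"jaw":0,"linear":[0,0,0],"spin":0},{"jaw":0,"linear":[0,0,0],"spin":0},{"jaw":60,"linear":[0,0,0],"spin":0},{"jaw":60,"linear":[0,0,0],"spin":0},{"jaw":60,"linear":[0,0,0],"spin":0}]'
```

```text
time_s: 21.9
eef_pos: [0.5365, 0.0368, 0.0938]
tool_rot: [[0.161, 0.987, 0.0], [0.987, -0.161, -0.0], [-0.0, 0.0, -1.0]]
ft_force: [0.6, -0.4, -0.3]
grip_width: 0.602
```

```bash
python3 -m pendant '[{"jaw":60,"linear":[0,0,-0.03],"spin":0},{"jaw":60,"linear":[0,0,-0.05],"spin":0},{"jaw":60,"linear":[-0.02,-0.0073,-0.04],"spin":0},{"jaw":60,"linear":[-0.05,-0.0183,0],"spin":0},{"jaw":60,"linear":[-0.05,-0.0183,0],"spin":0},{"jaw":60,"linear":[-0.05,-0.0183,0],"spin":0},{"jaw":60,"linear":[-0.0242,-0.0087,0],"spin":0},{"jaw":60,"linear":[0,0,0],"spin":0},{"jaw":60,"linear":[0,0,0],"spin":0},{"jaw":60,"linear":[0,0,0],"spin":0}]'
python3 bar.py wrist w7;python3 bar.py side s7
```

```text
time_s: 23.15
eef_pos: [0.4357, -0.1426, 0.2137]
tool_rot: [[0.16, 0.987, 0.0], [0.987, -0.16, 0.0], [0.0, 0.0, -1.0]]
ft_force: [0.6, 0.8, -0.4]
grip_width: 0.601
[ 0.4357 -0.1426  0.2137]
0.96 [258. 181.] 525 [ 434.5 -143.6   21.5] [22. 23.  7.] tool d [-0.0011 -0.0011]
0.71 [281. 289.] 404 [ 436.  -256.9   21.3] [22. 23.  7.] tool d [-0.1127  0.0186]
0.65 [355.  26.] 909 [523.6 -36.2  30. ] [23. 22.  7.] tool d [0.1191 0.0697]
[ 0.4356 -0.1426  0.2136]
0.71 [209. 269.] 77 [ 436.  -143.9   21.1] [20. 24.  7.] tool d [-0.0012  0.0006]
0.68 [249. 219.] 46 [529.    2.8  29.7] [19. 21.  7.] tool d [0.1584 0.069 ]
0.54 [206. 312.] 105 [ 437.2 -257.9   21. ] [20. 21.  7.] tool d [-0.1136  0.02  ]
```

View pics/w7.png

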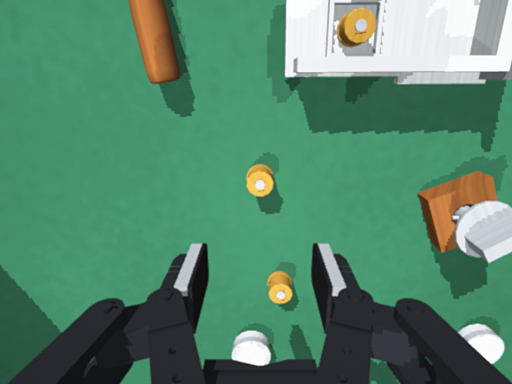

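```bash
python3 -m pendant '[{"jaw":60,"linear":[-0.001,-0.0006,0.03],"spin":0},{"jaw":60,"linear":[0,0,0.05],"spin":0},{"jaw":60,"linear":[0,0,0.03],"spin":0},{"jaw":60,"linear":[0,0,0.0215],"spin":0},{"jaw":60,"linear":[0,0,0],"spin":0},{"jaw":0,"linear":[0,0,0],"spin":0},{"jaw":0,"linear":[0,0,0],"spin":0},{"jaw":0,"linear":[0,0,0],"spin":0},{"jaw":0,"linear":[0,0,-0.04],"spin":0},{"jaw":0,"linear":[0,0,-0.05],"spin":0}]'
```

```text
time_s: 24.6
eef_pos: [0.4334, -0.144, 0.1726]
tool_rot: [[0.162, 0.987, -0.003], [0.987, -0.162, 0.001], [0.0, -0.003, -1.0]]
ft_force: [-0.2, 0.1, 0.1]
grip_width: 0.249
```

```bash
python3 -m pendant '[{"jaw":0,"linear":[0.02,0.006,-0.03],"spin":0},{"jaw":0,"linear":[0.05,0.015,-0.01],"spin":0},{"jaw":0,"linear":[0.05,0.015,0],"spin":0},{"jaw":0,"linear":[0.05,0.015,0],"spin":0},{"jaw":0,"linear":[0.04,0.0125,0],"spin":0},{"jaw":0,"linear":[0.0213,0.0065,0],"spin":0},{"jaw":0,"linear":[0,0,0.01],"spin":0},{"jaw":0,"linear":[0,0,0.03],"spin":0},{"jaw":0,"linear":[0,0,0.02],"spin":0},{"jaw":0,"linear":[0,0,0],"spin":0}]'
```

```text
time_s: 25.85
eef_pos: [0.5386, 0.071, 0.1501]
tool_rot: [[0.163, 0.987, -0.006], [0.987, -0.163, -0.001], [-0.002, -0.005, -1.0]]
ft_force: [-0.3, 0.4, -0.5]
grip_width: 0.246
```

```bash
python3 -m pendant '[{"jaw":0,"linear":[0.0005,0.001,0.02],"spin":0},{"jaw":0,"linear":[0,0,0.025],"spin":0},{"jaw":0,"linear":[0,0,0.01],"spin":0},{"jaw":0,"linear":[0,0,0.0035],"spin":0},{"jaw":0,"linear":[0,0,0],"spin":0},{"jaw":0,"linear":[0,0,0],"spin":0},{"jaw":0,"linear":[0,0,0],"spin":0},{"jaw":60,"linear":[0,0,0],"spin":0},{"jaw":60,"linear":[0,0,0],"spin":0},{"jaw":60,"linear":[0,0,0],"spin":0}]'
```

```text
time_s: 27.1
eef_pos: [0.542, 0.073, 0.0938]
tool_rot: [[0.162, 0.987, 0.0], [0.987, -0.162, -0.0], [0.0, 0.0, -1.0]]
ft_force: [-0.4, -0.3, 0.5]
grip_width: 0.6
```

```bash
python3 -m pendant '[{"jaw":60,"linear":[0,0,-0.03],"spin":0},{"jaw":60,"linear":[0,0,-0.05],"spin":0},{"jaw":60,"linear":[-0.03,-0.0044,-0.04],"spin":0},{"jaw":60,"linear":[-0.058,-0.0086,0],"spin":0},{"jaw":60,"linear":[-0.058,-0.0086,0],"spin":0},{"jaw":60,"linear":[-0.058,-0.0086,0],"spin":0},{"jaw":60,"linear":[-0.058,-0.0086,0],"spin":0},{"jaw":60,"linear":[-0.055,-0.0081,0],"spin":0},{"jaw":60,"linear":[-0.0258,-0.0039,0],"spin":0},{"jaw":60,"linear":[0,0,0],"spin":0}]'
python3 bar.py wrist w8;python3 bar.py side s8;python3 bar.py top t8
```

```text
time_s: 28.35
eef_pos: [0.4357, -0.2588, 0.2137]
tool_rot: [[0.165, 0.986, 0.0], [0.986, -0.165, -0.0], [-0.0, 0.0, -1.0]]
ft_force: [0.4, 0.5, 0.3]
grip_width: 0.601
[ 0.4357 -0.2588  0.2137]
0.94 [260. 176.] 539 [ 435.9 -257.    21.5] [22. 22.  7.] tool d [ 0.0018 -0.0001]
[ 0.4363 -0.2568  0.2136]
0.64 [254. 217.] 48 [530.1   2.5  29.5] [21. 24.  7.] tool d [0.2711 0.0505]
0.6 [207. 316.] 117 [ 437.3 -256.8   21.5] [20. 23.  8.] tool d [0.0002 0.001 ]
0.57 [180. 355.] 513 [ 395.1 -334.    15.2] [41. 43.  6.] tool d [-0.0829 -0.0282]
0.49 [268. 214.] 948 [576.4  31.5  44.6] [165. 241.  15.] tool d [0.3072 0.0916]
[ 0.4367 -0.2561  0.2137]
0.58 [268. 193.] 29 [525.1 -37.1  34.8] [20. 19. 10.] tool d [0.2304 0.0522]
0.58 [234. 186.] 29 [541.5  72.3  33. ] [19. 19.  7.] tool d [0.341  0.0509]
0.5 [339. 222.] 32 [ 438.  -256.7   25.4] [19. 19.  7.] tool d [-0.0004  0.0014]
0.46 [372. 163.] 111 [ 636.2 -367.6   21.2] [44. 42.  9.] tool d [-0.078   0.2148]
0.44 [256. 193.] 28 [5.309e+02 4.000e-01 3.390e+01] [19. 19.  7.] tool d [0.2683 0.0519]
```

View pics/s8.png

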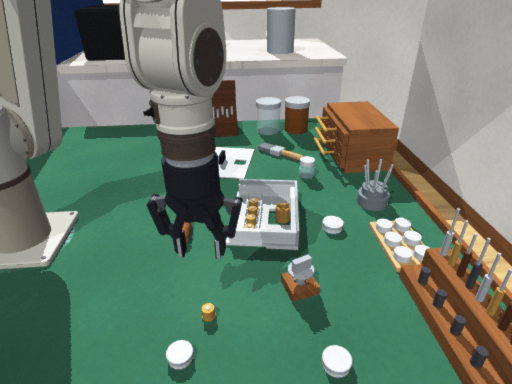

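Four barrels show in the wells at (252,203–222), with one left on the bench at (208,312). I'll pick it up now.

```bash
python3 -m pendant '[{"jaw":60,"linear":[-0.001,0,0.03],"spin":0},{"jaw":60,"linear":[0,0,0.05],"spin":0},{"jaw":60,"linear":[0,0,0.03],"spin":0},{"jaw":60,"linear":[0,0,0.0215],"spin":0},{"jaw":60,"linear":[0,0,0],"spin":0},{"jaw":0,"linear":[0,0,0],"spin":0},{"jaw":0,"linear":[0,0,0],"spin":0},{"jaw":0,"linear":[0,0,0],"spin":0},{"jaw":0,"linear":[0,0,-0.04],"spin":0},{"jaw":0,"linear":[0,0,-0.05],"spin":0}]'
```

```text
time_s: 29.9
eef_pos: [0.4353, -0.2577, 0.1724]
tool_rot: [[0.162, 0.987, -0.003], [0.987, -0.162, 0.001], [0.001, -0.003, -1.0]]
ft_force: [0.2, -1.0, 0.5]
grip_width: 0.25
```

```bash
python3 -m pendant '[{"jaw":0,"linear":[0.03,0.004,-0.03],"spin":0},{"jaw":0,"linear":[0.058,0.0076,-0.01],"spin":0},{"jaw":0,"linear":[0.058,0.0076,0],"spin":0},{"jaw":0,"linear":[0.058,0.0076,0],"spin":0},{"jaw":0,"linear":[0.058,0.0076,0],"spin":0},{"jaw":0,"linear":[0.058,0.0076,0],"spin":0},{"jaw":0,"linear":[0.04,0.005,0],"spin":0},{"jaw":0,"linear":[0.02,0.0029,0],"spin":0},{"jaw":0,"linear":[0,0,0.03],"spin":0},{"jaw":0,"linear":[0,0,0.02],"spin":0}]'; python3 -m pendant '[{"jaw":0,"linear":[0,0,0.01],"spin":0},{"jaw":0,"linear":[0,0,0],"spin":0},{"jaw":0,"linear":[0,0,0],"spin":0},{"jaw":0,"linear":[0,0,0],"spin":0},{"jaw":0,"linear":[0,0,0],"spin":0},{"jaw":0,"linear":[0,0,0],"spin":0},{"jaw":0,"linear":[0,0,0],"spin":0},{"jaw":0,"linear":[0,0,0],"spin":0},{"jaw":0,"linear":[0,0,0],"spin":0},{"jaw":0,"linear":[0,0,0],"spin":0}]'
```

```text
time_s: 31.15
eef_pos: [0.5464, 0.1084, 0.1613]
tool_rot: [[0.162, 0.987, -0.001], [0.987, -0.162, -0.001], [-0.001, -0.001, -1.0]]
ft_force: [-0.4, -0.2, -1.2]
grip_width: 0.248
time_s: 32.4
eef_pos: [0.5469, 0.1089, 0.1522]
tool_rot: [[0.162, 0.987, -0.0], [0.987, -0.162, 0.0], [0.0, -0.0, -1.0]]
ft_force: [-0.2, 0.0, 0.6]
grip_width: 0.25
```

```bash
python3 -m pendant '[{"jaw":0,"linear":[0.001,0.0003,0.02],"spin":0},{"jaw":0,"linear":[0,0,0.025],"spin":0},{"jaw":0,"linear":[0,0,0.01],"spin":0},{"jaw":0,"linear":[0,0,0.005],"spin":0},{"jaw":0,"linear":[0,0,0],"spin":0},{"jaw":0,"linear":[0,0,0],"spin":0},{"jaw":0,"linear":[0,0,0],"spin":0},{"jaw":60,"linear":[0,0,0],"spin":0},{"jaw":60,"linear":[0,0,0],"spin":0},{"jaw":60,"linear":[0,0,0],"spin":0}]'
```

```text
time_s: 33.65
eef_pos: [0.5474, 0.1098, 0.0923]
tool_rot: [[0.162, 0.987, 0.0], [0.987, -0.162, -0.0], [0.0, 0.0, -1.0]]
ft_force: [0.3, 0.6, -0.3]
grip_width: 0.602
```

```bash
python3 -m pendant '[{"jaw":60,"linear":[0,0,-0.03],"spin":0},{"jaw":60,"linear":[0,0,-0.05],"spin":0},{"jaw":60,"linear":[0,0,-0.05],"spin":0},{"jaw":60,"linear":[0.03,-0.023,-0.04],"spin":0},{"jaw":60,"linear":[0.04,-0.032,0],"spin":0},{"jaw":60,"linear":[0.04,-0.032,0],"spin":0},{"jaw":60,"linear":[0.0157,-0.0117,0],"spin":0},{"jaw":60,"linear":[0,0,0],"spin":0},{"jaw":60,"linear":[0,0,0],"spin":0},{"jaw":60,"linear":[0,0,0],"spin":0}]'
python3 - <<'E'
from h import *
from scipy.optimize import minimize
s=st();d=snap("wrist");P=cloud(d);c=d["color"];cv2.imwrite("pics/w9.png",c)
q=P.reshape(-1,3);g=c.reshape(-1,3).astype(int)
ok=~np.isnan(q[:,0])
blk=ok&(q[:,2]>.026)&(q[:,2]<.038)&(abs(q[:,0]-.457)<.06)&(abs(q[:,1]-.364)<.06)
t=q[blk];print(len(t),t[:,2].mean())
r=cv2.minAreaRect(np.float32(t[:,:2]*1000));print("handle top",r)
wh=ok&(q[:,2]<.012)&(q[:,2]>.0005)&(g.min(1)>170)&(q[:,1]>.2)&(q[:,0]<.62)
im=wh.reshape(384,512).astype(np.uint8);n,l,stt,_=cv2.connectedComponentsWithStats(im);k=1+np.argmax(stt[1:,4]);w=q[(l==k).ravel()]
r=cv2.minAreaRect(np.float32(w[:,:2]*1000));print("plate",r,w[:,2].mean())
print(s["eef_pos"],[ (x["p"],x["uv"],atz(d,x["uv"],.018).round(4)) for x in finder.mark_of("wrist","cover_handle")[:2]],[ (x["p"],x["uv"],atz(d,x["uv"],.0).round(4)) for x in finder.mark_of("wrist","cover")[:2]])
dt=snap("top");cv2.imwrite("pics/t9.png",cv2.resize(dt["color"][130:260,90:390],None,fx=2.6,fy=2.6))
E
```

```text
time_s: 34.9
eef_pos: [0.4709, 0.2486, 0.262]
tool_rot: [[0.164, 0.987, -0.0], [0.987, -0.164, -0.0], [-0.0, -0.0, -1.0]]
ft_force: [-0.4, 0.0, -0.1]
grip_width: 0.6
938 0.031551652061852606
handle top ((459.8988037109375, 363.3000793457031), (50.07651138305664, 12.239749908447266), 77.18423461914062)
plate ((467.28680419921875, 329.616455078125), (148.61907958984375, 151.62643432617188), 77.674560546875) 0.003668974388588493
[0.47094878 0.24864929 0.2620344 ] [(0.78, [229.5, 45.9], array([0.4614, 0.3625, 0.018 ]))] [(0.87, [244.0, 46.4], array([0.4736, 0.3616, 0.    ])), (0.57, [175.3, 217.3], array([0.3658, 0.2012, 0.    ]))]
```

View pics/w9.png

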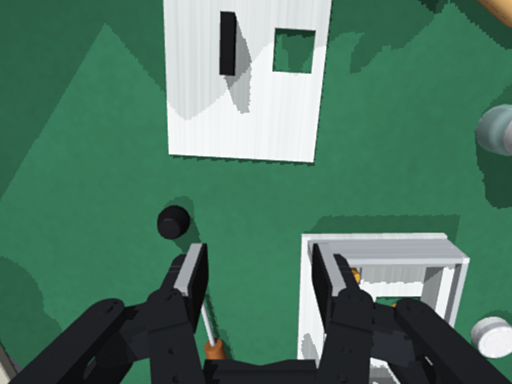

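View pics/t9.png

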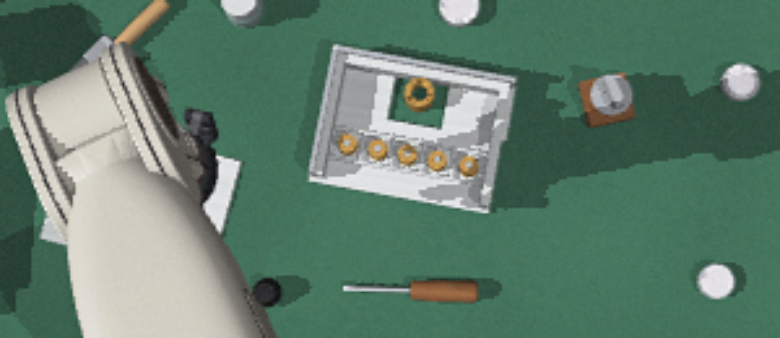

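```bash
python3 -m pendant '[{"jaw":60,"linear":[0.03,-0.008,0],"spin":0},{"jaw":60,"linear":[0.05,-0.0134,0],"spin":0},{"jaw":60,"linear":[0.0313,-0.008,0],"spin":0},{"jaw":60,"linear":[0,0,0],"spin":0.6},{"jaw":60,"linear":[0,0,0.04],"spin":0},{"jaw":60,"linear":[0,0,0.04],"spin":0},{"jaw":60,"linear":[0,0,0.02],"spin":0},{"jaw":60,"linear":[0,0,0],"spin":0},{"jaw":60,"linear":[0,0,0],"spin":0},{"jaw":60,"linear":[0,0,0],"spin":0}]'
cat > han.py <<'E'
from h import *
import sys
s=st();R=s["tool_rot"];print("tcp",s["eef_pos"].round(4),"toolx yaw",np.degrees(np.arctan2(R[1,0],R[0,0])).round(2))
for n in ["wrist","side","top"]:
    d=snap(n);P=cloud(d);c=d["color"];cv2.imwrite("pics/%s_%s.png"%(sys.argv[1],n),c)
E
python3 han.py c1
```

```text
time_s: 36.35
eef_pos: [0.4601, 0.3649, 0.1638]
tool_rot: [[0.213, 0.977, 0.002], [0.977, -0.213, 0.002], [0.002, 0.002, -1.0]]
ft_force: [0.5, -0.2, -0.0]
grip_width: 0.599
tcp [0.4601 0.3649 0.1638] toolx yaw 77.69
```

View pics/c1_wrist.png

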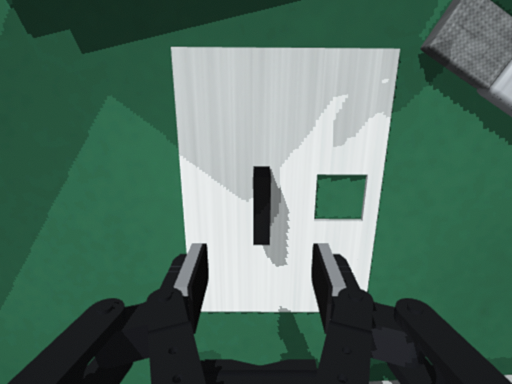

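```bash
python3 -m pendant '[{"jaw":60,"linear":[-0.0005,0,0.03],"spin":0},{"jaw":60,"linear":[0,0,0.03],"spin":0},{"jaw":60,"linear":[0,0,0.016],"spin":0},{"jaw":60,"linear":[0,0,0.006],"spin":0},{"jaw":60,"linear":[0,0,0],"spin":0},{"jaw":0,"linear":[0,0,0],"spin":0},{"jaw":0,"linear":[0,0,0],"spin":0},{"jaw":0,"linear":[0,0,0],"spin":0},{"jaw":0,"linear":[0,0,0],"spin":0},{"jaw":0,"linear":[0,0,0],"spin":0}]' 70;python3 -m pendant '[{"jaw":0,"linear":[0,0,0],"spin":0},{"jaw":0,"linear":[0,0,-0.02],"spin":0},{"jaw":0,"linear":[0,0,-0.04],"spin":0},{"jaw":0,"linear":[0,0,-0.04],"spin":0},{"jaw":0,"linear":[0,0,-0.03],"spin":0},{"jaw":0,"linear":[0,0,-0.01],"spin":-0.4},{"jaw":0,"linear":[0,0,0],"spin":-0.2},{"jaw":0,"linear":[0,0,0],"spin":0},{"jaw":0,"linear":[0,0,0],"spin":0},{"jaw":0,"linear":[0,0,0],"spin":0}]'; python3 han.py c2
```

```text
time_s: 37.75
eef_pos: [0.4599, 0.3643, 0.0814]
tool_rot: [[0.213, 0.977, 0.002], [0.977, -0.213, 0.001], [0.002, 0.002, -1.0]]
ft_force: [0.9, -1.0, 6.7]
grip_width: 0.123
time_s: 39.0
eef_pos: [0.4588, 0.3637, 0.2192]
tool_rot: [[0.162, 0.987, -0.001], [0.987, -0.162, -0.001], [-0.001, -0.001, -1.0]]
ft_force: [0.6, -0.4, -4.4]
grip_width: 0.126
tcp [0.4588 0.3637 0.2192] toolx yaw 80.7
```

View pics/c2_wrist.png

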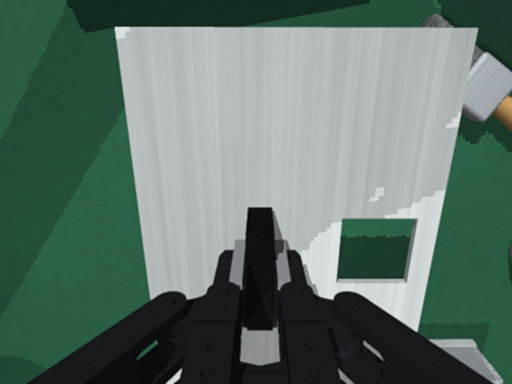

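```bash
cat > inhand.py <<'E'
from h import *
s=st();d=snap("wrist");K=d["K"];z=d["z_map"];v,u=np.mgrid[:384,:512]
C=np.stack([(u-K[0,2])/K[0,0]*z,(v-K[1,2])/K[1,1]*z,z],-1);T=np.array(d["tool_from_camera"])
L=C@T[:3,:3].T+T[:3,3]   # tool frame
m=(z>0)&(L[...,0]>.025)&(L[...,2]>.06)&(L[...,2]<.1)&(v<380)
# plane
p=L[m&(L[...,0]<.1)&(abs(L[...,1])<.05)&(L[...,2]>.07)];A=np.c_[p[:,:2],np.ones(len(p))];co=np.linalg.lstsq(A,p[:,2],rcond=None)[0];print("plane",co)
on=(z>0)&(abs(L[...,2]-(L[...,0]*co[0]+L[...,1]*co[1]+co[2]))<.004)&(L[...,0]>.02)
on=on.astype(np.uint8)
# far edge: for each col the min row
x=[];y=[]
for c in range(140,460,4):
    r=np.flatnonzero(on[:,c]); 
    if len(r): x.append(L[r[0],c,1]);y.append(L[r[0],c,0])
f=np.polyfit(x,y,1);print("far edge toolx=%.4f slope %.2f deg"%(np.polyval(f,.015),np.degrees(np.arctan(f[0]))), "res",np.std(np.array(y)-np.polyval(f,x)).round(4))
for name,sel in [("left",0),("right",-1)]:
    x=[];y=[]
    for r in range(40,200,4):
        cc=np.flatnonzero(on[r]); 
        if len(cc): x.append(L[r,cc[sel],0]);y.append(L[r,cc[sel],1])
    x=np.array(x);y=np.array(y);k=abs(y-np.median(y))<.004;f=np.polyfit(x[k],y[k],1);print(name,"tooly at 0=%.4f"%f[1],"slope %.2f"%np.degrees(np.arctan(f[0])))
E
python3 inhand.py
```

```text
plane [0.00136606 0.00269077 0.07782012]
far edge toolx=0.1038 slope -0.22 deg res 0.0001
left tooly at 0=-0.0608 slope -0.02
right tooly at 0=0.0884 slope 0.27
```

```bash
python3 -m pendant '[{"jaw":0,"linear":[-0.013,0.0052,0],"spin":0},{"jaw":0,"linear":[-0.04,0.018,0],"spin":0},{"jaw":0,"linear":[-0.04,0.018,0],"spin":0},{"jaw":0,"linear":[-0.04,0.018,0],"spin":0},{"jaw":0,"linear":[-0.04,0.018,0],"spin":0},{"jaw":0,"linear":[-0.04,0.018,0],"spin":0},{"jaw":0,"linear":[-0.04,0.018,0],"spin":0},{"jaw":0,"linear":[-0.04,0.018,0],"spin":0},{"jaw":0,"linear":[-0.015,0.007,0],"spin":0},{"jaw":0,"linear":[-0.005,0.002,0],"spin":0}]'
python3 -m pendant '[{"jaw":0,"linear":[0,0,0.02],"spin":0},{"jaw":0,"linear":[0,0,0.02],"spin":0},{"jaw":0,"linear":[0,0,0.02],"spin":0},{"jaw":0,"linear":[0,0,0],"spin":0},{"jaw":0,"linear":[0,0,0],"spin":0},{"jaw":0,"linear":[0,0,0],"spin":0},{"jaw":0,"linear":[0,0,0],"spin":0},{"jaw":0,"linear":[0,0,0],"spin":0},{"jaw":0,"linear":[0,0,0],"spin":0},{"jaw":0,"linear":[0,0,0],"spin":0}]'
python3 han.py c3; python3 inhand.py
```

```text
time_s: 40.45
eef_pos: [0.5468, 0.0311, 0.2203]
tool_rot: [[0.164, 0.987, -0.0], [0.987, -0.164, 0.0], [0.0, -0.0, -1.0]]
ft_force: [-0.0, 1.5, -3.5]
grip_width: 0.121
time_s: 41.7
eef_pos: [0.5469, 0.0323, 0.1602]
tool_rot: [[0.162, 0.987, 0.0], [0.987, -0.162, 0.0], [0.0, 0.0, -1.0]]
ft_force: [0.9, 0.3, -4.3]
grip_width: 0.121
tcp [0.5469 0.0323 0.1602] toolx yaw 80.7
plane [0.00123222 0.0031109  0.07780957]
far edge toolx=0.1038 slope -0.21 deg res 0.0001
left tooly at 0=-0.0608 slope 0.07
right tooly at 0=0.0884 slope 0.42
```

View pics/c3_wrist.png

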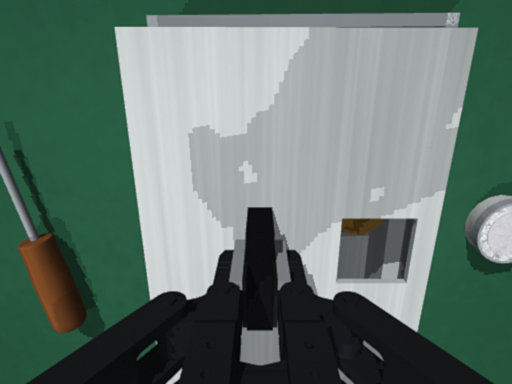

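View pics/c3_side.png

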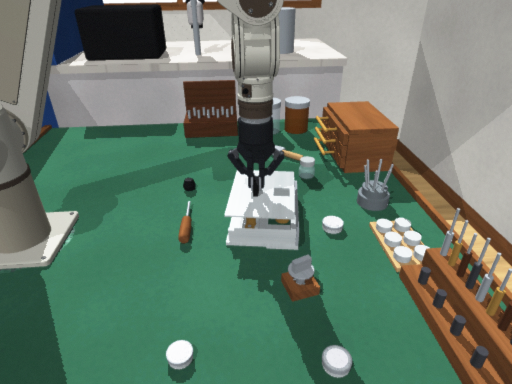

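```bash
python3 -m pendant '[{"jaw":0,"linear":[0,0,0.015],"spin":-0.05},{"jaw":0,"linear":[0,0,0.01],"spin":0},{"jaw":0,"linear":[0,0,0.005],"spin":0},{"jaw":0,"linear":[0,0,0.003],"spin":0},{"jaw":0,"linear":[0,0,0.002],"spin":0},{"jaw":0,"linear":[0,0,0],"spin":0},{"jaw":0,"linear":[0,0,0],"spin":0},{"jaw":0,"linear":[0,0,0],"spin":0},{"jaw":0,"linear":[0,0,0],"spin":0},{"jaw":0,"linear":[0,0,0],"spin":0}]';python3 -m pendant '[{"jaw":0,"linear":[0,0,0.001],"spin":0},{"jaw":0,"linear":[0,0,0.001],"spin":0},{"jaw":0,"linear":[0,0,0.0007],"spin":0},{"jaw":0,"linear":[0,0,0],"spin":0},{"jaw":0,"linear":[0,0,0],"spin":0},{"jaw":0,"linear":[0,0,0],"spin":0},{"jaw":0,"linear":[0,0,0],"spin":0},{"jaw":0,"linear":[0,0,0],"spin":0},{"jaw":0,"linear":[0,0,0],"spin":0},{"jaw":0,"linear":[0,0,0],"spin":0}]'; python3 han.py c4
```

```text
time_s: 43.15
eef_pos: [0.5469, 0.0323, 0.1252]
tool_rot: [[0.157, 0.988, 0.0], [0.988, -0.157, 0.0], [0.0, 0.0, -1.0]]
ft_force: [-0.5, -0.6, -3.9]
grip_width: 0.128
time_s: 44.4
eef_pos: [0.5469, 0.0324, 0.1225]
tool_rot: [[0.157, 0.988, -0.0], [0.988, -0.157, 0.0], [0.0, -0.0, -1.0]]
ft_force: [0.1, -0.2, -4.3]
grip_width: 0.123
tcp [0.5469 0.0324 0.1225] toolx yaw 80.95
```

View pics/c4_wrist.png

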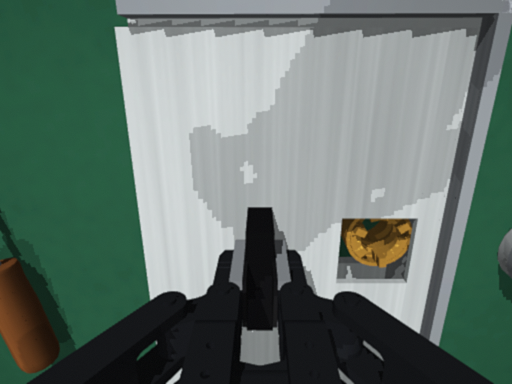

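```bash
python3 -m pendant '[{"jaw":0,"linear":[0,0,0.0005],"spin":0},{"jaw":0,"linear":[0,0,0.0005],"spin":0},{"jaw":0,"linear":[0,0,0.0003],"spin":0},{"jaw":0,"linear":[0,0,0],"spin":0},{"jaw":0,"linear":[0,0,0],"spin":0},{"jaw":0,"linear":[0,0,0],"spin":0},{"jaw":0,"linear":[0,0,0],"spin":0},{"jaw":0,"linear":[0,0,0],"spin":0},{"jaw":0,"linear":[0,0,0],"spin":0},{"jaw":0,"linear":[0,0,0],"spin":0}]'
```

```text
time_s: 45.8
eef_pos: [0.5469, 0.0323, 0.1214]
tool_rot: [[0.157, 0.988, 0.0], [0.988, -0.157, -0.0], [0.0, 0.0, -1.0]]
ft_force: [-2.8, -0.8, 3.7]
grip_width: 0.123
```

```bash
python3 -m pendant '[{"jaw":0,"linear":[0,0.001,0],"spin":0},{"jaw":0,"linear":[0,0.001,0],"spin":0},{"jaw":0,"linear":[0,0.0005,0],"spin":0},{"jaw":0,"linear":[0,0,0],"spin":0},{"jaw":0,"linear":[0.001,0,0],"spin":0},{"jaw":0,"linear":[0.001,0,0],"spin":0},{"jaw":0,"linear":[0.0005,0,0],"spin":0},{"jaw":0,"linear":[0,0,0],"spin":0},{"jaw":0,"linear":[0,0,0],"spin":0},{"jaw":0,"linear":[0,0,0],"spin":0}]'
cat > fence.py <<'E'
from h import *
s=st();d=snap("wrist");P=cloud(d);cv2.imwrite("pics/wf.png",d["color"])
f=s["tool_rot"].T@s["ft_force"];print("tool force",f.round(1),s["eef_pos"].round(4))
E
python3 fence.py
```

```text
time_s: 47.05
eef_pos: [0.5499, 0.0338, 0.1214]
tool_rot: [[0.158, 0.987, 0.0], [0.987, -0.158, -0.001], [-0.001, 0.0, -1.0]]
ft_force: [-4.1, -4.1, 5.0]
grip_width: 0.124
tool force [-4.7 -3.4 -5. ] [0.5499 0.0338 0.1214]
```

View pics/wf.png

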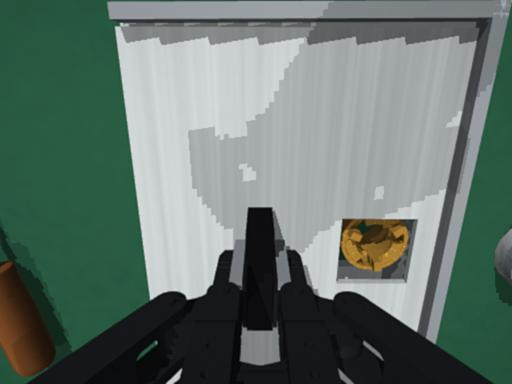

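```bash
python3 -m pendant '[{"jaw":0,"linear":[0,0.0005,0],"spin":0},{"jaw":0,"linear":[0,0.0005,0],"spin":0},{"jaw":0,"linear":[0,0.0005,0],"spin":0},{"jaw":0,"linear":[0,0,0],"spin":0},{"jaw":0,"linear":[0,0,0],"spin":0},{"jaw":0,"linear":[0,0,0],"spin":0},{"jaw":0,"linear":[0,0,0],"spin":0},{"jaw":0,"linear":[0,0,0],"spin":0},{"jaw":0,"linear":[0,0,0],"spin":0},{"jaw":0,"linear":[0,0,0],"spin":0}]'; python3 fence.py;  python3 -m pendant '[{"jaw":0,"linear":[0.0005,0,0],"spin":0},{"jaw":0,"linear":[0.0005,0,0],"spin":0},{"jaw":0,"linear":[0.0005,0,0],"spin":0},{"jaw":0,"linear":[0,0,0],"spin":0},{"jaw":0,"linear":[0,0,0],"spin":0},{"jaw":0,"linear":[0,0,0],"spin":0},{"jaw":0,"linear":[0,0,0],"spin":0},{"jaw":0,"linear":[0,0,0],"spin":0},{"jaw":0,"linear":[0,0,0],"spin":0},{"jaw":0,"linear":[0,0,0],"spin":0}]'; python3 fence.py
```

```text
time_s: 48.35
eef_pos: [0.5504, 0.0339, 0.1214]
tool_rot: [[0.158, 0.987, -0.002], [0.987, -0.158, -0.0], [-0.001, -0.002, -1.0]]
ft_force: [-6.3, -2.8, 7.3]
grip_width: 0.124
tool force [-3.7 -5.8 -7.3] [0.5504 0.0339 0.1214]
time_s: 49.65
eef_pos: [0.5508, 0.0345, 0.1214]
tool_rot: [[0.158, 0.987, -0.001], [0.987, -0.158, -0.003], [-0.003, -0.001, -1.0]]
ft_force: [-6.1, -5.9, 7.3]
grip_width: 0.127
tool force [-6.8 -5.1 -7.3] [0.5508 0.0345 0.1214]
```

```bash
python3 -m pendant '[{"jaw":0,"linear":[0,0.0005,0],"spin":0},{"jaw":0,"linear":[0,0.0005,0],"spin":0},{"jaw":0,"linear":[0,0.0005,0],"spin":0},{"jaw":0,"linear":[0,0.0005,0],"spin":0},{"jaw":0,"linear":[0,0,0],"spin":0},{"jaw":0,"linear":[0,0,0],"spin":0},{"jaw":0,"linear":[0,0,0],"spin":0},{"jaw":0,"linear":[0,0,0],"spin":0},{"jaw":0,"linear":[0,0,0],"spin":0},{"jaw":0,"linear":[0,0,0],"spin":0}]'; python3 fence.py;  python3 -m pendant '[{"jaw":0,"linear":[0.0005,0,0],"spin":0},{"jaw":0,"linear":[0.0005,0,0],"spin":0},{"jaw":0,"linear":[0.0005,0,0],"spin":0},{"jaw":0,"linear":[0.0005,0,0],"spin":0},{"jaw":0,"linear":[0,0,0],"spin":0},{"jaw":0,"linear":[0,0,0],"spin":0},{"jaw":0,"linear":[0,0,0],"spin":0},{"jaw":0,"linear":[0,0,0],"spin":0},{"jaw":0,"linear":[0,0,0],"spin":0},{"jaw":0,"linear":[0,0,0],"spin":0}]'; python3 fence.py
```

```text
time_s: 50.95
eef_pos: [0.5511, 0.0344, 0.1214]
tool_rot: [[0.158, 0.987, -0.005], [0.987, -0.158, -0.002], [-0.003, -0.004, -1.0]]
ft_force: [-9.9, -5.0, 11.1]
grip_width: 0.123
tool force [ -6.5  -9.  -11. ] [0.5511 0.0344 0.1214]
time_s: 52.25
eef_pos: [0.5512, 0.0347, 0.1214]
tool_rot: [[0.159, 0.987, -0.005], [0.987, -0.159, -0.006], [-0.006, -0.004, -1.0]]
ft_force: [-11.4, -10.0, 12.3]
grip_width: 0.124
tool force [-11.7  -9.8 -12.2] [0.5512 0.0347 0.1214]
```

View pics/wf.png

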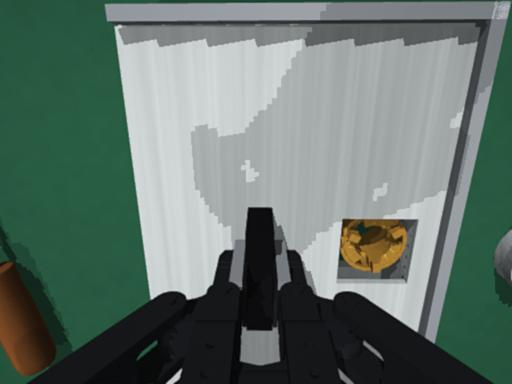

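```bash
cat > gap.py <<'E'
from h import *
s=st();d=snap("wrist");P=cloud(d);c=d["color"]
R=s["tool_rot"]
a=-0.1607471;C=np.array([.56508,.03218]);Rc=np.array([[np.cos(a),-np.sin(a)],[np.sin(a),np.cos(a)]])
L=(P[...,:2]-C)@Rc*1000;Z=P[...,2]*1000
for c0 in range(150,471,40):
    r=range(0,45);print("col",c0,[(int(i),round(float(L[i,c0,1]),1),round(float(Z[i,c0]),1)) for i in range(14,30,2)])
for r0 in range(60,321,60):
    print("row",r0,[(int(j),round(float(L[r0,j,0]),1),round(float(Z[r0,j]),1)) for j in range(int(475-(r0-40)*.17)-14,int(475-(r0-40)*.17)+12,3)])
cv2.imwrite("pics/gz.png",cv2.resize(c[0:120,380:512],None,fx=5,fy=5,interpolation=cv2.INTER_NEAREST))
E
python3 gap.py
```

```text
col 150 [(14, 107.4, 50.1), (16, 106.8, 49.3), (18, 106.2, 48.7), (20, 105.3, 50.1), (22, 105.2, 46.3), (24, 105.2, 40.7), (26, 104.2, 42.7), (28, 103.3, 43.4)]
col 190 [(14, 107.3, 50.3), (16, 106.7, 50.1), (18, 106.1, 49.5), (20, 105.2, 51.1), (22, 105.3, 45.3), (24, 105.4, 39.2), (26, 104.5, 40.3), (28, 103.2, 44.2)]
col 230 [(14, 107.6, 48.6), (16, 106.7, 49.8), (18, 106.2, 48.8), (20, 105.6, 48.2), (22, 105.3, 45.0), (24, 105.5, 38.0), (26, 104.6, 39.5), (28, 103.4, 42.9)]
col 270 [(14, 107.5, 48.9), (16, 106.6, 50.5), (18, 106.0, 49.6), (20, 105.5, 48.9), (22, 105.2, 45.3), (24, 105.3, 39.3), (26, 104.5, 40.1), (28, 103.2, 44.3)]
col 310 [(14, 107.3, 50.4), (16, 106.7, 49.7), (18, 106.0, 49.9), (20, 105.6, 48.0), (22, 105.4, 44.2), (24, 105.2, 39.9), (26, 104.3, 41.3), (28, 103.3, 43.2)]
col 350 [(14, 107.5, 49.3), (16, 106.7, 49.8), (18, 106.1, 49.1), (20, 105.6, 47.7), (22, 105.5, 43.0), (24, 105.3, 39.2), (26, 104.4, 40.1), (28, 103.3, 43.2)]
col 390 [(14, 107.4, 49.2), (16, 106.7, 49.4), (18, 105.9, 50.2), (20, 105.6, 47.7), (22, 105.7, 42.0), (24, 105.2, 39.9), (26, 104.5,
[... 547 characters left out ...]
, 44.0), (450, 69.5, 43.8), (453, 71.1, 43.5), (456, 73.0, 42.5), (459, 73.6, 43.7), (462, 74.7, 44.1), (465, 74.3, 46.9), (468, 74.3, 49.0), (471, 75.1, 49.7)]
row 180 [(437, 69.8, 42.2), (440, 70.4, 43.7), (443, 71.9, 43.5), (446, 73.0, 44.1), (449, 75.0, 43.1), (452, 74.6, 46.1), (455, 75.3, 47.2), (458, 75.5, 49.0), (461, 76.8, 49.2)]
row 240 [(427, 70.1, 43.2), (430, 71.2, 43.9), (433, 73.0, 43.3), (436, 75.7, 41.5), (439, 74.9, 45.2), (442, 74.9, 47.6), (445, 75.0, 49.9), (448, 76.6, 49.6), (451, 79.1, 48.0)]
row 300 [(416, 69.7, 44.5), (419, 72.3, 42.8), (422, 73.6, 43.4), (425, 75.0, 43.7), (428, 75.3, 45.8), (431, 74.7, 49.4), (434, 76.4, 49.3), (437, 77.7, 49.6), (440, 79.5, 49.2)]
```

View pics/gz.png

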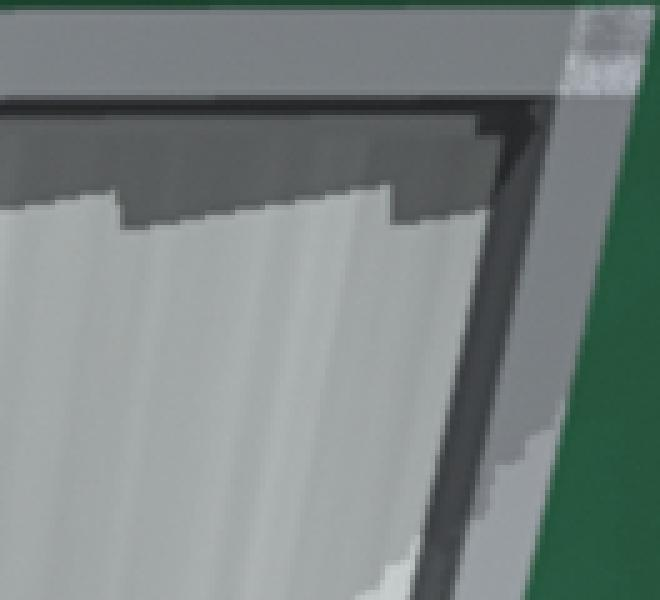

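```bash
python3 -m pendant '[{"jaw":0,"linear":[0,-0.0005,-0.0006],"spin":0},{"jaw":0,"linear":[0,0,0],"spin":0},{"jaw":0,"linear":[0.0005,0,0],"spin":0},{"jaw":0,"linear":[0.0005,0,0],"spin":0},{"jaw":0,"linear":[0.0005,0,0],"spin":0},{"jaw":0,"linear":[0.0005,0,0],"spin":0},{"jaw":0,"linear":[0,0,0],"spin":0},{"jaw":0,"linear":[0,0,0],"spin":0},{"jaw":0,"linear":[0,0,0],"spin":0},{"jaw":0,"linear":[0,0,0],"spin":0}]'; python3 fence.py; python3 gap.py | grep -E "col (150|310|470)|row (60|180|300)"
```

```text
time_s: 53.6
eef_pos: [0.5517, 0.0361, 0.1214]
tool_rot: [[0.159, 0.987, -0.004], [0.987, -0.159, -0.007], [-0.008, -0.003, -1.0]]
ft_force: [-8.7, -12.6, 6.8]
grip_width: 0.128
tool force [-13.8  -6.6  -6.7] [0.5517 0.0361 0.1214]
col 150 [(14, 108.7, 50.2), (16, 108.1, 49.7), (18, 107.2, 51.1), (20, 106.7, 49.6), (22, 106.0, 49.3), (24, 105.3, 49.6), (26, 105.2, 44.7), (28, 104.6, 43.8)]
col 310 [(14, 108.8, 49.1), (16, 108.1, 49.3), (18, 107.3, 50.1), (20, 106.6, 49.7), (22, 105.8, 50.4), (24, 105.5, 47.8), (26, 105.6, 41.2), (28, 104.7, 42.7)]
col 470 [(14, 108.7, 49.5), (16, 107.9, 50.4), (18, 107.5, 48.5), (20, 106.6, 49.9), (22, 105.9, 49.3), (24, 105.8, 44.8), (26, 105.2, 44.1), (28, 104.5, 44.0)]
row 60 [(457, 68.2, 43.4), (460, 69.5, 43.4), (463, 70.8, 43.4), (466, 71.6, 44.1), (469, 73.6, 42.8), (472, 74.5, 43.5), (475, 75.0, 44.7), (478, 74.2, 48.0), (481, 75.3, 48.2)]
row 180 [(437, 69.8, 43.0), (440, 71.1, 43.3), (443, 72.5, 43.3), (446, 74.1, 43.0), (449, 74.7, 44.4), (452, 74.7, 46.6), (455, 74.5, 49.1), (458, 75.7, 49.4), (461, 76.9, 49.8)]
row 300 [(416, 70.4, 44.2), (419, 72.3, 43.7), (422, 73.7, 44.1), (425, 75.5, 43.8), (428, 75.2, 46.9), (431, 75.5, 48.9), (434, 76.7, 49.5), (437, 78.8, 48.7), (440, 79.5, 50.0)]
```

```bash
python3 -m pendant '[{"jaw":0,"linear":[0,0.0005,0],"spin":0},{"jaw":0,"linear":[0,0.0005,0],"spin":0},{"jaw":0,"linear":[0.0005,0.0005,0],"spin":0},{"jaw":0,"linear":[0.0005,0.0005,0],"spin":0},{"jaw":0,"linear":[0,0,0],"spin":0},{"jaw":0,"linear":[0,0,0],"spin":0},{"jaw":0,"linear":[0,0,0],"spin":0},{"jaw":0,"linear":[0,0,0],"spin":0},{"jaw":0,"linear":[0,0,0],"spin":0},{"jaw":0,"linear":[0,0,0],"spin":0}]'; python3 fence.py
```

```text
time_s: 54.95
eef_pos: [0.552, 0.0362, 0.1214]
tool_rot: [[0.16, 0.987, -0.008], [0.987, -0.16, -0.008], [-0.01, -0.007, -1.0]]
ft_force: [-13.8, -14.3, 12.6]
grip_width: 0.124
tool force [-16.5 -11.4 -12.4] [0.552  0.0362 0.1214]
```

```bash
python3 -m pendant '[{"jaw":40,"linear":[0,0,0],"spin":0},{"jaw":40,"linear":[0,0,0],"spin":0},{"jaw":40,"linear":[0,0,0],"spin":0},{"jaw":40,"linear":[0,0,-0.02],"spin":0},{"jaw":40,"linear":[0,0,-0.04],"spin":0},{"jaw":40,"linear":[0,0,-0.04],"spin":0},{"jaw":40,"linear":[0,0,0],"spin":0},{"jaw":40,"linear":[0,0,0],"spin":0},{"jaw":40,"linear":[0,0,0],"spin":0},{"jaw":40,"linear":[0,0,0],"spin":0}]'; python3 fence.py
cat > cov.py <<'E'
from h import *
s=st();d=snap("wrist");P=cloud(d);c=d["color"]
a=-0.1607471;C=np.array([.56508,.03218]);Rc=np.array([[np.cos(a),-np.sin(a)],[np.sin(a),np.cos(a)]])
L=(P[...,:2]-C)@Rc*1000;Z=P[...,2]*1000
ok=~np.isnan(Z)
# handle top
t=L[ok&(Z>68)&(Z<76)&(abs(L[...,0]+15)<25)&(abs(L[...,1])<45)];
if len(t)>20: print("handle",len(t),cv2.minAreaRect(np.float32(t)),"want (-15,0)")
x=ok&(Z>46)&(Z<55)
F=L[x&(L[...,0]<60)&(L[...,1]>100)&(L[...,0]>-60)];G=L[x&(L[...,0]>70)&(L[...,0]<90)&(L[...,1]<90)&(L[...,1]>0)]
print("yfence inner",np.percentile(F[:,1],[1,5]) if len(F) else None,"xfence inner",np.percentile(G[:,0],[1,5]) if len(G) else None)
cov=ok&(abs(Z-44)<2)
f=L[cov&(abs(L[...,0])<60)&(L[...,1]>90)];g=L[cov&(L[...,0]>60)&(L[...,1]>-60)&(L[...,1]<80)];h=L[cov&(L[...,0]<-60)&(abs(L[...,1])<80)]
print("cover edges y+",np.percentile(f[:,1],[95,99]),"x+",np.percentile(g[:,0],[95,99]),"x-",np.percentile(h[:,0],[1,5]) if len(h) else None)
# slope of -x edge
if len(h):
    b=np.arange(-70,80,10);e=[(y0,np.percentile(h[abs(h[:,1]-y0)<5][:,0],3)) for y0 in b if (abs(h[:,1]-y0)<5).sum()>20]
    e=np.array(e);k=np.polyfit(e[:,0],e[:,1],1);print("-x edge at0 %.2f slope deg %.2f"%(k[1],np.degrees(-np.arctan(k[0]))))
print("z cover by region",[round(float(np.median(Z[ok&(np.abs(L[...,0]-X)<8)&(np.abs(L[...,1]-Y)<8)])),1) for X,Y in [(-60,80),(60,80),(-60,0),(0,60)] if (ok&(np.abs(L[...,0]-X)<8)&(np.abs(L[...,1]-Y)<8)).any()])
cv2.imwrite("pics/wc.png",c)
E
python3 cov.py
```

```text
time_s: 56.25
eef_pos: [0.5551, 0.0401, 0.2205]
tool_rot: [[0.157, 0.988, -0.002], [0.988, -0.157, -0.0], [-0.0, -0.002, -1.0]]
ft_force: [0.1, 0.9, 0.3]
grip_width: 0.404
tool force [ 0.9 -0.1 -0.3] [0.5551 0.0401 0.2205]
handle 1052 ((-15.153609275817871, 0.43623924255371094), (50.75126266479492, 11.568464279174805), 89.50606536865234) want (-15,0)
yfence inner [105.19177043 105.69693576] xfence inner [74.26661466 74.50711148]
cover edges y+ [104.82337912 105.5273153 ] x+ [74.80535404 75.27065524] x- [-75.19288468 -74.58204853]
-x edge at0 -74.78 slope deg 0.15
z cover by region [43.7, 43.6, 205.9, 43.7]
```

View pics/wc.png

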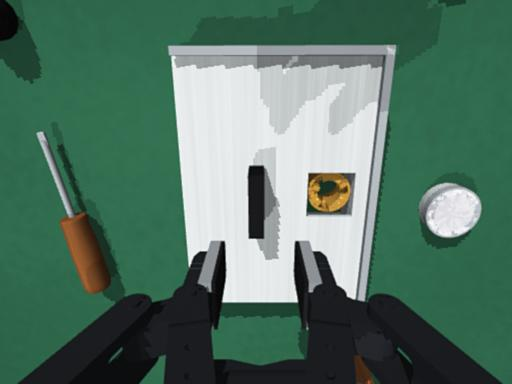

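```bash
python3 -m pendant '[{"jaw":0,"linear":[-0.003,-0.02,0],"spin":0.05},{"jaw":0,"linear":[-0.003,-0.018,0],"spin":0},{"jaw":0,"linear":[0,0,0],"spin":0},{"jaw":0,"linear":[0,0,0.03],"spin":0},{"jaw":0,"linear":[0,0,0.04],"spin":0},{"jaw":0,"linear":[0,0,0.02],"spin":0},{"jaw":0,"linear":[0,0,0.0055],"spin":0},{"jaw":0,"linear":[0,0,0],"spin":0},{"jaw":0,"linear":[0,0,0],"spin":0},{"jaw":0,"linear":[0,0,0],"spin":0}]' 60; python3 fence.py
```

```text
time_s: 57.6
eef_pos: [0.518, 0.0402, 0.1273]
tool_rot: [[0.162, 0.987, 0.002], [0.987, -0.162, 0.0], [0.001, 0.002, -1.0]]
ft_force: [-0.6, -0.5, 0.2]
grip_width: -0.002
tool force [-0.6 -0.5 -0.2] [0.518  0.0402 0.1273]
```

View pics/wf.png

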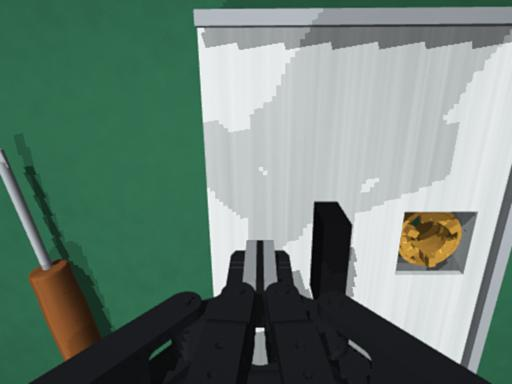

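```bash
python3 -m pendant '[{"jaw":0,"linear":[0,0.002,0],"spin":0},{"jaw":0,"linear":[0,0.002,0],"spin":0},{"jaw":0,"linear":[0,0.002,0],"spin":0},{"jaw":0,"linear":[0,0.001,0],"spin":0},{"jaw":0,"linear":[0,0.001,0],"spin":0},{"jaw":0,"linear":[0,0.001,0],"spin":0},{"jaw":0,"linear":[0,0,0],"spin":0},{"jaw":0,"linear":[0,0,0],"spin":0},{"jaw":0,"linear":[0,0,0],"spin":0},{"jaw":0,"linear":[0,0,0],"spin":0}]' ; python3 fence.py
```

```text
time_s: 58.9
eef_pos: [0.5261, 0.0387, 0.1263]
tool_rot: [[0.162, 0.987, -0.0], [0.987, -0.162, -0.0], [-0.0, -0.0, -1.0]]
ft_force: [-0.7, 1.0, 2.0]
grip_width: -0.003
tool force [ 0.9 -0.9 -2. ] [0.5261 0.0387 0.1263]
```

```bash
python3 -m pendant '[{"jaw":0,"linear":[0,0.001,0],"spin":0},{"jaw":0,"linear":[0,0.001,0],"spin":0},{"jaw":0,"linear":[0,0.001,0],"spin":0},{"jaw":0,"linear":[0,0.001,0],"spin":0},{"jaw":0,"linear":[0,0,0],"spin":0},{"jaw":0,"linear":[0,0,0],"spin":0},{"jaw":0,"linear":[0,0,0],"spin":0},{"jaw":0,"linear":[0,0,0],"spin":0},{"jaw":0,"linear":[0,0,0],"spin":0},{"jaw":0,"linear":[0,0,0],"spin":0}]' ; python3 fence.py
```

```text
time_s: 60.2
eef_pos: [0.5301, 0.0381, 0.1263]
tool_rot: [[0.162, 0.987, -0.0], [0.987, -0.162, -0.0], [-0.0, -0.0, -1.0]]
ft_force: [-0.6, 0.4, 0.3]
grip_width: -0.003
tool force [ 0.3 -0.7 -0.3] [0.5301 0.0381 0.1263]
```

View pics/wf.png

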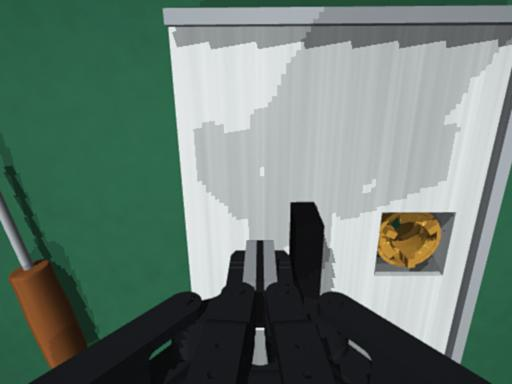

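Still clear of the handle by a few mm, with no force. I'll continue in small steps.

```bash
python3 -m pendant '[{"jaw":0,"linear":[0,0.001,0],"spin":0},{"jaw":0,"linear":[0,0.001,0],"spin":0},{"jaw":0,"linear":[0,0.001,0],"spin":0},{"jaw":0,"linear":[0,0.001,0],"spin":0},{"jaw":0,"linear":[0,0.001,0],"spin":0},{"jaw":0,"linear":[0,0,0],"spin":0},{"jaw":0,"linear":[0,0,0],"spin":0},{"jaw":0,"linear":[0,0,0],"spin":0},{"jaw":0,"linear":[0,0,0],"spin":0},{"jaw":0,"linear":[0,0,0],"spin":0}]' ; python3 fence.py
```

```text
time_s: 61.5
eef_pos: [0.5324, 0.0377, 0.1262]
tool_rot: [[0.161, 0.987, -0.006], [0.987, -0.161, 0.001], [0.0, -0.006, -1.0]]
ft_force: [-8.0, 1.4, 6.6]
grip_width: -0.0
tool force [ 0.1 -8.2 -6.6] [0.5324 0.0377 0.1262]
```

```bash
python3 -m pendant '[{"jaw":0,"linear":[0,0.001,0],"spin":0},{"jaw":0,"linear":[0,0.001,0],"spin":0},{"jaw":0,"linear":[0,0.001,0],"spin":0},{"jaw":0,"linear":[0,0,0],"spin":0},{"jaw":0,"linear":[0,0,0],"spin":0},{"jaw":0,"linear":[0,0,0],"spin":0},{"jaw":0,"linear":[0,0,0],"spin":0},{"jaw":0,"linear":[0,0,0],"spin":0},{"jaw":0,"linear":[0,0,0],"spin":0},{"jaw":0,"linear":[0,0,0],"spin":0}]' ; python3 fence.py
```

```text
time_s: 62.8
eef_pos: [0.533, 0.0375, 0.1261]
tool_rot: [[0.161, 0.987, -0.011], [0.987, -0.161, 0.002], [-0.0, -0.011, -1.0]]
ft_force: [-14.9, 2.3, 13.2]
grip_width: -0.001
tool force [ -0.1 -15.2 -13.1] [0.533  0.0375 0.1261]
```

```bash
python3 -m pendant '[{"jaw":0,"linear":[0,-0.006,0],"spin":0},{"jaw":0,"linear":[0,-0.006,0],"spin":0},{"jaw":0,"linear":[0,0,-0.03],"spin":0},{"jaw":0,"linear":[0,0,-0.05],"spin":0},{"jaw":30,"linear":[0,0.02,-0.015],"spin":0},{"jaw":30,"linear":[0,0.02,0],"spin":0},{"jaw":30,"linear":[-0.01,0,0],"spin":0},{"jaw":30,"linear":[-0.01,0,0],"spin":0},{"jaw":30,"linear":[0,0,0],"spin":0},{"jaw":30,"linear":[0,0,0],"spin":0}]' ; python3 cov.py; python3 gap.py >/dev/null
python3 - <<'E'
import cv2
c=cv2.imread("pics/wc.png");cv2.imwrite("pics/wcz.png",cv2.resize(c[20:220,160:420],None,fx=3,fy=3,interpolation=cv2.INTER_CUBIC))
E
```

```text
time_s: 64.1
eef_pos: [0.5619, 0.0124, 0.2212]
tool_rot: [[0.162, 0.987, -0.0], [0.987, -0.162, 0.0], [0.0, -0.0, -1.0]]
ft_force: [0.2, 0.4, 0.1]
grip_width: 0.297
handle 1181 ((-15.088319778442383, 0.21380615234375), (12.027764320373535, 50.51289749145508), 0.20525741577148438) want (-15,0)
yfence inner [105.20874518 105.43027319] xfence inner [74.26969704 74.52321724]
cover edges y+ [105.18174166 105.70394482] x+ [74.75557687 75.18906417] x- [-75.11464647 -74.43283811]
-x edge at0 -74.68 slope deg 0.22
z cover by region [43.7, 43.6, 44.4, 43.7]
```

View pics/wcz.png

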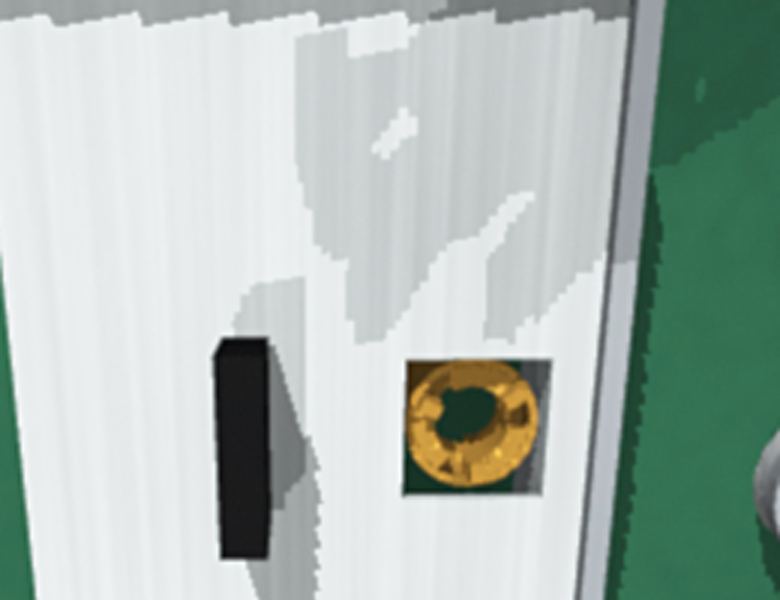

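```bash
python3 -m pendant '[{"jaw":60,"linear":[-0.02,0.006,-0.04],"spin":0},{"jaw":60,"linear":[-0.05,0.0148,-0.01],"spin":0},{"jaw":60,"linear":[-0.05,0.0148,0],"spin":0},{"jaw":60,"linear":[-0.05,0.0148,0],"spin":0},{"jaw":60,"linear":[-0.05,0.0148,0],"spin":0},{"jaw":60,"linear":[-0.05,0.0148,0],"spin":0},{"jaw":60,"linear":[-0.022,0.0064,0],"spin":0},{"jaw":60,"linear":[0,0,0],"spin":0},{"jaw":60,"linear":[0,0,0],"spin":0},{"jaw":60,"linear":[0,0,0],"spin":0}]'
cat > bolt.py <<'E'
from h import *
import sys
s=st();d=snap("wrist");P=cloud(d);cv2.imwrite("pics/%s.png"%sys.argv[1],d["color"])
q=P.reshape(-1,3);ok=~np.isnan(q[:,0])
near=ok&(np.hypot(q[:,0]-.611,q[:,1]+.203)<.05)
for lo,hi,n in [(.066,.08,"head top"),(.045,.053,"flange"),(.015,.024,"block")]:
    t=q[near&(q[:,2]>lo)&(q[:,2]<hi)]
    if len(t)>10: print(n,len(t),t[:,2].mean().round(4),cv2.minAreaRect(np.float32(t[:,:2]*1000)),cv2.minEnclosingCircle(np.float32(t[:,:2]*1000)))
R=s["tool_rot"];print(s["eef_pos"].round(4),np.degrees(np.arctan2(R[1,0],R[0,0])),s["joint_positions"].round(3))
E
python3 bolt.py b1
```

```text
time_s: 65.45
eef_pos: [0.6007, -0.2881, 0.2716]
tool_rot: [[0.16, 0.987, 0.0], [0.987, -0.16, 0.0], [0.0, 0.0, -1.0]]
ft_force: [0.2, 0.3, 0.2]
grip_width: 0.607
head top 739 0.0723 ((610.7306518554688, -203.59503173828125), (35.98445510864258, 11.987724304199219), 23.327604293823242) ((610.6116943359375, -203.1881103515625), 18.4293212890625)
flange 2023 0.0483 ((610.462158203125, -203.73931884765625), (48.753841400146484, 49.13031768798828), 80.67076110839844) ((610.7401123046875, -203.5576171875), 24.88676643371582)
block 985 0.0197 ((610.6563110351562, -203.56759643554688), (56.05888748168945, 56.144832611083984), 13.356884002685547) ((610.608154296875, -203.76852416992188), 39.04851531982422)
[ 0.6007 -0.2881  0.2716] 80.81068405176487 [-0.447  0.597  0.462  1.436  0.     1.284]
```

View pics/b1.png

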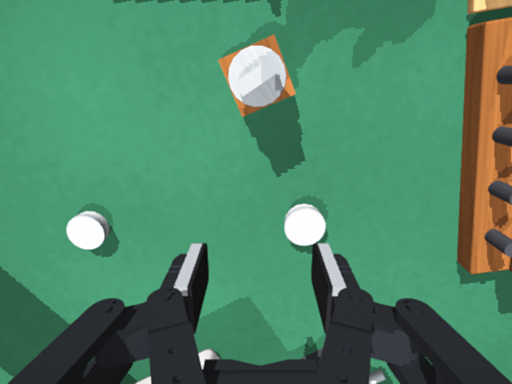

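```bash
python3 -m pendant '[{"jaw":60,"linear":[0.045,-0.002,0],"spin":0},{"jaw":60,"linear":[0.04,-0.0018,0],"spin":-1},{"jaw":60,"linear":[0,0,0],"spin":-1},{"jaw":60,"linear":[0,0,0],"spin":-1},{"jaw":60,"linear":[0,0,0],"spin":-1},{"jaw":60,"linear":[0,0,0],"spin":-1},{"jaw":60,"linear":[0,0,0],"spin":-1},{"jaw":60,"linear":[0,0,0],"spin":-1},{"jaw":60,"linear":[0,0,0],"spin":-1},{"jaw":60,"linear":[0,0,0],"spin":-1}]';python3 -m pendant '[{"jaw":60,"linear":[0,0,0],"spin":-1},{"jaw":60,"linear":[0,0,0],"spin":-1},{"jaw":60,"linear":[0,0,0],"spin":-1},{"jaw":60,"linear":[0,0,0],"spin":-1},{"jaw":60,"linear":[0,0,0],"spin":-1},{"jaw":60,"linear":[0,0,0],"spin":-1},{"jaw":60,"linear":[0,0,0],"spin":-1},{"jaw":60,"linear":[0,0,0],"spin":-1},{"jaw":60,"linear":[0,0,0],"spin":-1},{"jaw":60,"linear":[0,0,0],"spin":-1}]';python3 -m pendant '[{"jaw":60,"linear":[0,0,0.02],"spin":-1},{"jaw":60,"linear":[0,0,0.02],"spin":-1},{"jaw":60,"linear":[0,0,0.02],"spin":-1},{"jaw":60,"linear":[0,0,0],"spin":-1},{"jaw":60,"linear":[0,0,0],"spin":-1},{"jaw":60,"linear":[0,0,0],"spin":-0.5},{"jaw":60,"linear":[0,0,0],"spin":0},{"jaw":60,"linear":[0,0,0],"spin":0},{"jaw":60,"linear":[0,0,0],"spin":0},{"jaw":60,"linear":[0,0,0],"spin":0}]'; python3 bolt.py b2
```

```text
time_s: 66.75
eef_pos: [0.6105, -0.204, 0.2717]
tool_rot: [[-0.587, 0.809, 0.0], [0.809, 0.587, -0.0], [-0.0, 0.0, -1.0]]
ft_force: [-0.5, -0.2, -0.2]
grip_width: 0.601
time_s: 68.0
eef_pos: [0.6105, -0.204, 0.2717]
tool_rot: [[-0.998, 0.071, 0.0], [0.071, 0.998, -0.0], [-0.0, -0.0, -1.0]]
ft_force: [-0.4, -0.9, 0.2]
grip_width: 0.597
time_s: 69.25
eef_pos: [0.6104, -0.205, 0.2113]
tool_rot: [[-0.919, -0.394, -0.0], [-0.394, 0.919, 0.0], [-0.0, 0.0, -1.0]]
ft_force: [0.0, 0.3, -0.1]
grip_width: 0.597
head top 859 0.072 ((610.6838989257812, -203.80447387695312), (36.707427978515625, 11.703927993774414), 23.58217430114746) ((610.601806640625, -203.73641967773438), 19.08806800842285)
flange 2231 0.0482 ((609.8920288085938, -203.8645782470703), (47.998992919921875, 49.49909973144531), 22.105527877807617) ((610.6434936523438, -203.78988647460938), 24.976255416870117)
block 1458 0.0194 ((610.4988403320312, -203.7517852783203), (56.533721923828125, 56.09148025512695), 13.345890998840332) ((610.3133544921875, -203.70765686035156), 39.17686462402344)
[ 0.6104 -0.205   0.2113] -156.8050760027827 [-0.324  0.576  0.268  1.263  0.    -0.729]
```

View pics/b2.png

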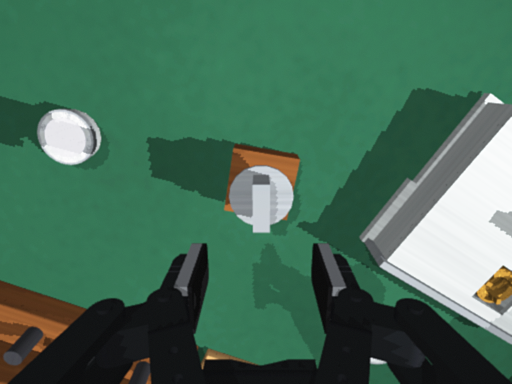

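```bash
python3 -m pendant '[{"jaw":50,"linear":[-0.0008,0.001,0.03],"spin":0},{"jaw":50,"linear":[0,0,0.03],"spin":0},{"jaw":50,"linear":[0,0,0.018],"spin":0},{"jaw":50,"linear":[0,0,0.0073],"spin":0},{"jaw":50,"linear":[0,0,0],"spin":0},{"jaw":50,"linear":[0,0,0],"spin":0},{"jaw":0,"linear":[0,0,0],"spin":0},{"jaw":0,"linear":[0,0,0],"spin":0},{"jaw":0,"linear":[0,0,0],"spin":0},{"jaw":0,"linear":[0,0,0],"spin":0}]' 60
```

```text
time_s: 70.55
eef_pos: [0.6113, -0.204, 0.1269]
tool_rot: [[-0.919, -0.394, 0.002], [-0.394, 0.919, -0.001], [-0.001, -0.001, -1.0]]
ft_force: [0.4, 0.1, 4.2]
grip_width: 0.122
```

```bash
python3 -m pendant '[{"jaw":0,"linear":[0,0,-0.02],"spin":0},{"jaw":0,"linear":[0,0,-0.04],"spin":0},{"jaw":0,"linear":[0,0,-0.04],"spin":0},{"jaw":0,"linear":[-0.008,0.018,0],"spin":0},{"jaw":0,"linear":[-0.02,0.048,0],"spin":0},{"jaw":0,"linear":[-0.02,0.048,0],"spin":0},{"jaw":0,"linear":[-0.02,0.048,0],"spin":0},{"jaw":0,"linear":[-0.015,0.036,0],"spin":0},{"jaw":0,"linear":[-0.0057,0.0128,0],"spin":0},{"jaw":0,"linear":[0,0,0],"spin":-0.5}]';python3 -m pendant '[{"jaw":0,"linear":[0,0,0],"spin":-1},{"jaw":0,"linear":[0,0,0],"spin":-1},{"jaw":0,"linear":[0,0,0],"spin":0},{"jaw":0,"linear":[0,0,0],"spin":0},{"jaw":0,"linear":[0,0,0],"spin":0},{"jaw":0,"linear":[0,0,0],"spin":0},{"jaw":0,"linear":[0,0,0],"spin":0},{"jaw":0,"linear":[0,0,0],"spin":0},{"jaw":0,"linear":[0,0,0],"spin":0},{"jaw":0,"linear":[0,0,0],"spin":0}]';python3 han.py d1
```

```text
time_s: 71.8
eef_pos: [0.6083, 0.0265, 0.2243]
tool_rot: [[-0.899, -0.437, -0.003], [-0.437, 0.899, -0.0], [0.003, 0.001, -1.0]]
ft_force: [0.3, 0.2, -1.3]
grip_width: 0.126
time_s: 73.05
eef_pos: [0.6093, 0.0249, 0.226]
tool_rot: [[-0.812, -0.584, 0.0], [-0.584, 0.812, -0.0], [0.0, -0.0, -1.0]]
ft_force: [0.6, -0.5, -1.5]
grip_width: 0.121
tcp [0.6093 0.0249 0.226 ] toolx yaw -144.3
```

View pics/d1_wrist.png

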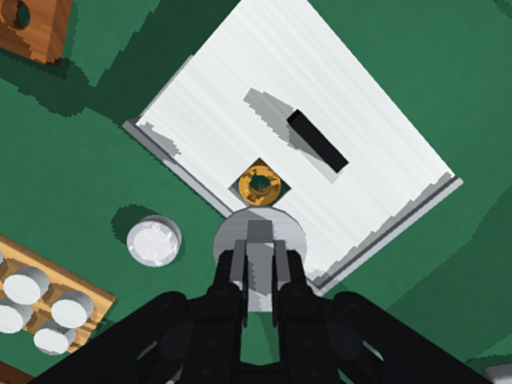

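View pics/d1_side.png

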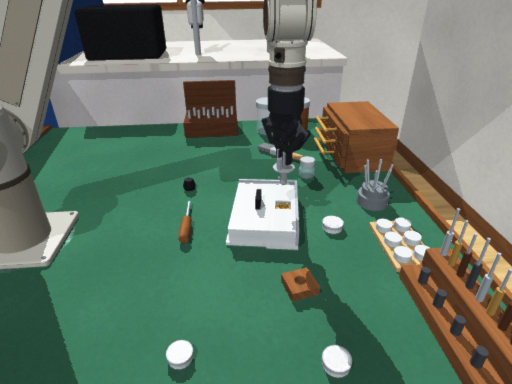

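Run:
```python
from h import *
s=st();d=snap("wrist");P=cloud(d);q=P.reshape(-1,3)
from scipy.optimize import least_squares
R=s["tool_rot"]
m=(np.hypot(q[:,0]-.6095,q[:,1]-.025)<.025)&(q[:,2]>.033)&(q[:,2]<.0405)
t=q[m];print(len(t),np.median(t[:,2]))
c=d["color"].reshape(-1,3).astype(int)
br=(c[:,2]-c[:,0]>60)
t=q[m&br];print(len(t),(cv2.minEnclosingCircle(np.float32(t[:,:2]*1000))),cv2.minAreaRect(np.float32(t[:,:2]*1000)),np.median(t[:,2]))
# cover window
a=-0.1607471;C=np.array([.56508,.03218]);Rc=np.array([[np.cos(a),-np.sin(a)],[np.sin(a),np.cos(a)]])
L=(q[:,:2]-C)@Rc*1000
h=(q[:,2]>.068)&(q[:,2]<.076)&(abs(L[:,0]+15)<25)&(abs(L[:,1])<40);print("handle",cv2.minAreaRect(np.float32(L[h])))
# bolt in hand (tool frame): flange circle
T=(q-s["eef_pos"])@R
f=(T[:,2]>.068)&(T[:,2]<.088)&(np.hypot(T[:,0],T[:,1])<.035)&(T[:,0]>.005)
h,e=np.histogram(T[f][:,2],20);zf=e[np.argmax(h)];g=T[f&(abs(T[:,2]-zf)<.003)]
rim=[]
an=np.degrees(np.arctan2(g[:,1],g[:,0]))
for k in range(-70,71,5):
    w=g[abs(an-k)<2.5]
    if len(w): rim.append(w[np.argmax(np.hypot(w[:,0],w[:,1]))][:2])
rim=np.array(rim)*1000
r=least_squares(lambda p:np.hypot(rim[:,0]-p[0],rim[:,1]-p[1])-25,[0,0]);print("flange z",zf,"center tool mm",r.x,np.abs(r.fun).max())
```

```text
835 0.03650901465082845
724 ((610.1334838867188, 25.431848526000977), 18.296009063720703) ((609.16162109375, 25.396625518798828), (34.422210693359375, 34.925716400146484), 33.541316986083984) 0.03650418454345283
handle ((-14.995696067810059, -0.06154823303222656), (11.99057674407959, 49.958980560302734), 0.21312637627124786)
flange z 0.07851070296209885 center tool mm [0.18968384 0.47703542] 0.3528138004799608
```

```bash
python3 -m pendant '[{"jaw":0,"linear":[0,0,0.02],"spin":0},{"jaw":0,"linear":[0,0,0.025],"spin":0},{"jaw":0,"linear":[0,0,0.013],"spin":0},{"jaw":0,"linear":[0,0,0.005],"spin":0},{"jaw":0,"linear":[0,0,0.005],"spin":0},{"jaw":0,"linear":[0,0,0.004],"spin":0},{"jaw":0,"linear":[0,0,0],"spin":0},{"jaw":0,"linear":[0,0,0],"spin":0},{"jaw":0,"linear":[0,0,0],"spin":0},{"jaw":0,"linear":[0,0,0],"spin":0}]'; python3 fence.py
```

```text
time_s: 74.5
eef_pos: [0.6093, 0.0249, 0.1542]
tool_rot: [[-0.812, -0.584, 0.0], [-0.584, 0.812, -0.0], [-0.0, -0.0, -1.0]]
ft_force: [-1.1, -1.0, -1.7]
grip_width: 0.118
tool force [ 1.4 -0.2  1.7] [0.6093 0.0249 0.1542]
```

View pics/wf.png

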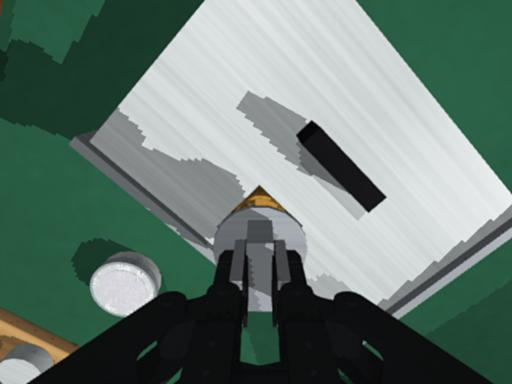

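```bash
python3 -m pendant '[{"jaw":0,"linear":[0,0,0.003],"spin":0},{"jaw":0,"linear":[0,0,0.003],"spin":0},{"jaw":0,"linear":[0,0,0.002],"spin":0},{"jaw":0,"linear":[0,0,0.001],"spin":0},{"jaw":0,"linear":[0,0,0.0005],"spin":0},{"jaw":0,"linear":[0,0,0.0005],"spin":0},{"jaw":0,"linear":[0,0,0],"spin":0},{"jaw":0,"linear":[0,0,0],"spin":0},{"jaw":0,"linear":[0,0,0],"spin":0},{"jaw":0,"linear":[0,0,0],"spin":0}]'; python3 fence.py
```

```text
time_s: 75.8
eef_pos: [0.6093, 0.0248, 0.1441]
tool_rot: [[-0.812, -0.584, 0.0], [-0.584, 0.812, 0.0], [-0.0, -0.0, -1.0]]
ft_force: [0.0, 0.3, -1.1]
grip_width: 0.126
tool force [-0.2  0.2  1.1] [0.6093 0.0248 0.1441]
```

```bash
python3 -m pendant '[{"jaw":0,"linear":[0,0,0.0003],"spin":0},{"jaw":0,"linear":[0,0,0.0003],"spin":0},{"jaw":0,"linear":[0,0,0],"spin":0},{"jaw":0,"linear":[0,0,0],"spin":0},{"jaw":0,"linear":[0,0,0],"spin":0},{"jaw":0,"linear":[0,0,0],"spin":0},{"jaw":0,"linear":[0,0,0],"spin":0},{"jaw":0,"linear":[0,0,0],"spin":0},{"jaw":0,"linear":[0,0,0],"spin":0},{"jaw":0,"linear":[0,0,0],"spin":0}]'; python3 fence.py
```

```text
time_s: 77.1
eef_pos: [0.6094, 0.0249, 0.1439]
tool_rot: [[-0.812, -0.584, 0.001], [-0.584, 0.812, 0.0], [-0.0, -0.0, -1.0]]
ft_force: [-2.7, 0.5, 5.3]
grip_width: 0.118
tool force [ 1.9  1.9 -5.3] [0.6094 0.0249 0.1439]
```

```bash
cat > bz.py <<'E'
from h import *
import sys
s=st();d=snap("wrist");P=cloud(d);q=P.reshape(-1,3);R=s["tool_rot"]
if len(sys.argv)>1: cv2.imwrite("pics/%s.png"%sys.argv[1],d["color"])
T=(q-s["eef_pos"])@R
r=np.hypot(T[:,0],T[:,1])
f=(r<.024)&(T[:,0]>.019)&(T[:,2]>.06)&(T[:,2]<.105)
z=np.median(q[f][:,2]) if f.sum()>5 else np.nan
h=(abs(T[:,1])<.004)&(T[:,0]>.012)&(T[:,0]<.017)&(T[:,2]>.03)
# direction of head: 
hd=(r<.022)&(q[:,2]>z+.018)&(q[:,2]<z+.03)
ang=None
if hd.sum()>20:
    x=T[hd][:,:2]; rect=cv2.minAreaRect(np.float32(x*1000)); ang=[np.round(rect[1],1).tolist(),round(rect[2],1)]
print("t",round(s["time_s"],2),"flange_top z %.4f -> bolt origin %.4f (n=%d)"%(z,z-.047,f.sum()),"rect",ang,"F",s["ft_force"].round(1),"M",s["moment"].round(2),"tcp",s["eef_pos"].round(4),"yaw",np.degrees(np.arctan2(R[1,0],R[0,0])).round(1)%360,"j6",s["joint_positions"][5].round(2),"w",round(s["grip_width"],3))
E
python3 bz.py; python3 -m pendant '[{"jaw":17,"linear":[0,0,0],"spin":0},{"jaw":17,"linear":[0,0,0],"spin":0},{"jaw":17,"linear":[0,0,0],"spin":0},{"jaw":17,"linear":[0,0,0],"spin":0},{"jaw":17,"linear":[0,0,0],"spin":0},{"jaw":17,"linear":[0,0,0],"spin":0},{"jaw":17,"linear":[0,0,0],"spin":0},{"jaw":17,"linear":[0,0,0],"spin":0},{"jaw":17,"linear":[0,0,0],"spin":0},{"jaw":17,"linear":[0,0,0],"spin":0}]' 20; python3 bz.py e1
```

```text
t 77.15 flange_top z 0.0648 -> bolt origin 0.0178 (n=508) rect [[35.0, 35.8], 52.5] F [-1.9  0.5  6. ] M [ 0.02  0.44 -0.02] tcp [0.6094 0.0249 0.1439] yaw 215.7 j6 -0.58 w 0.121
time_s: 78.45
eef_pos: [0.6093, 0.0248, 0.1434]
tool_rot: [[-0.812, -0.584, 0.0], [-0.584, 0.812, 0.0], [-0.0, -0.0, -1.0]]
ft_force: [0.4, -0.6, 0.1]
grip_width: 0.172
t 78.45 flange_top z 0.0650 -> bolt origin 0.0180 (n=533) rect [[35.8, 36.8], 56.7] F [ 0.4 -0.6  0.1] M [-0.07 -0.01  0.01] tcp [0.6093 0.0248 0.1434] yaw 215.7 j6 -0.58 w 0.172
```

View pics/e1.png

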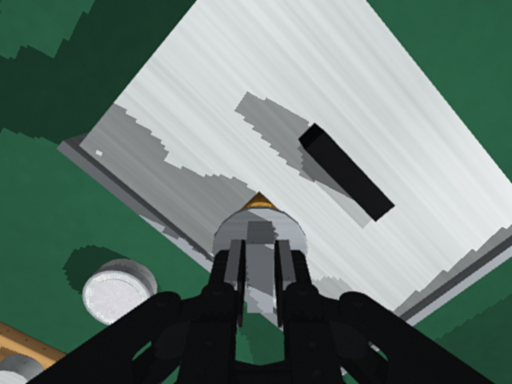

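```bash
python3 -m pendant '[{"jaw":17,"linear":[0,0,0],"spin":-0.5},{"jaw":17,"linear":[0,0,0],"spin":-0.5},{"jaw":17,"linear":[0,0,0],"spin":-0.5},{"jaw":17,"linear":[0,0,0],"spin":-0.5},{"jaw":17,"linear":[0,0,0],"spin":-0.5},{"jaw":17,"linear":[0,0,0],"spin":-0.5},{"jaw":17,"linear":[0,0,0],"spin":0},{"jaw":17,"linear":[0,0,0],"spin":0},{"jaw":17,"linear":[0,0,0],"spin":0},{"jaw":17,"linear":[0,0,0],"spin":0}]'; python3 bz.py e2
```

```text
time_s: 79.75
eef_pos: [0.6093, 0.0248, 0.1434]
tool_rot: [[-0.633, -0.774, -0.0], [-0.774, 0.633, 0.0], [0.0, 0.0, -1.0]]
ft_force: [0.9, -0.5, -0.0]
grip_width: 0.172
t 79.75 flange_top z 0.0649 -> bolt origin 0.0179 (n=547) rect [[37.0, 35.2], 58.0] F [ 0.9 -0.5 -0. ] M [-0.06 -0.07 -0.01] tcp [0.6093 0.0248 0.1434] yaw 230.7 j6 -0.84 w 0.172
```

View pics/e2.png

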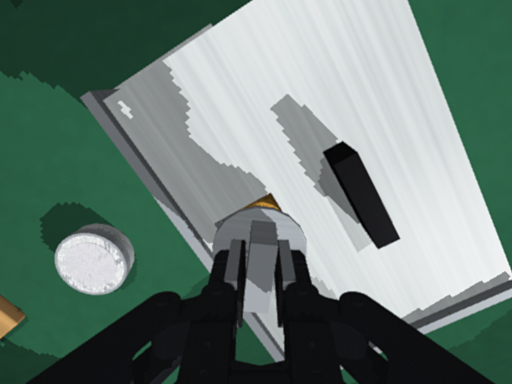

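```bash
python3 -m pendant '[{"jaw":17,"linear":[0,0,0],"spin":-0.5},{"jaw":17,"linear":[0,0,0],"spin":-0.5},{"jaw":17,"linear":[0,0,0],"spin":-0.5},{"jaw":17,"linear":[0,0,0],"spin":-0.5},{"jaw":17,"linear":[0,0,0],"spin":-0.5},{"jaw":17,"linear":[0,0,0],"spin":-0.5},{"jaw":17,"linear":[0,0,0],"spin":0},{"jaw":17,"linear":[0,0,0],"spin":0},{"jaw":17,"linear":[0,0,0],"spin":0},{"jaw":17,"linear":[0,0,0],"spin":0}]'; python3 bz.py e3
```

```text
time_s: 81.05
eef_pos: [0.6093, 0.0249, 0.1434]
tool_rot: [[-0.412, -0.911, -0.0], [-0.911, 0.412, 0.0], [-0.0, 0.0, -1.0]]
ft_force: [-0.5, 0.7, -0.4]
grip_width: 0.168
t 81.05 flange_top z 0.0647 -> bolt origin 0.0177 (n=619) rect [[36.6, 35.8], 58.7] F [-0.5  0.7 -0.4] M [ 0.06  0.   -0.01] tcp [0.6093 0.0249 0.1434] yaw 245.7 j6 -1.11 w 0.168
```

```bash
python3 -m pendant '[{"jaw":17,"linear":[0,0,0],"spin":-0.5},{"jaw":17,"linear":[0,0,0],"spin":-0.5},{"jaw":17,"linear":[0,0,0],"spin":-0.5},{"jaw":17,"linear":[0,0,0],"spin":-0.5},{"jaw":17,"linear":[0,0,0],"spin":-0.5},{"jaw":17,"linear":[0,0,0],"spin":-0.5},{"jaw":17,"linear":[0,0,0],"spin":0},{"jaw":17,"linear":[0,0,0],"spin":0},{"jaw":17,"linear":[0,0,0],"spin":0},{"jaw":17,"linear":[0,0,0],"spin":0}]'; python3 bz.py e4
```

```text
time_s: 82.35
eef_pos: [0.6092, 0.0248, 0.1434]
tool_rot: [[-0.162, -0.987, -0.0], [-0.987, 0.162, 0.0], [-0.0, 0.0, -1.0]]
ft_force: [-0.2, 0.3, -0.7]
grip_width: 0.171
t 82.35 flange_top z 0.0643 -> bolt origin 0.0173 (n=716) rect [[37.6, 35.0], 31.8] F [-0.2  0.3 -0.7] M [ 0.04  0.01 -0.02] tcp [0.6092 0.0248 0.1434] yaw 260.7 j6 -1.37 w 0.171
```

View pics/e4.png

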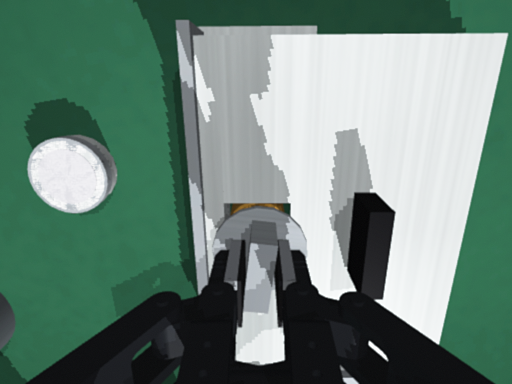

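```bash
python3 -m pendant '[{"jaw":17,"linear":[0,0,0],"spin":-0.5},{"jaw":17,"linear":[0,0,0],"spin":-0.5},{"jaw":17,"linear":[0,0,0],"spin":-0.5},{"jaw":17,"linear":[0,0,0],"spin":-0.5},{"jaw":17,"linear":[0,0,0],"spin":0},{"jaw":17,"linear":[0,0,0],"spin":0},{"jaw":17,"linear":[0,0,0],"spin":0},{"jaw":17,"linear":[0,0,0],"spin":0},{"jaw":17,"linear":[0,0,0],"spin":0},{"jaw":17,"linear":[0,0,0],"spin":0}]'; python3 bz.py e5
```

```text
time_s: 83.65
eef_pos: [0.6093, 0.0249, 0.1434]
tool_rot: [[0.012, -1.0, 0.0], [-1.0, -0.012, 0.0], [-0.0, -0.0, -1.0]]
ft_force: [0.3, 1.3, 0.1]
grip_width: 0.17
t 83.65 flange_top z 0.0641 -> bolt origin 0.0171 (n=697) rect [[36.5, 35.3], 58.6] F [0.3 1.3 0.1] M [ 0.08 -0.02 -0.07] tcp [0.6093 0.0249 0.1434] yaw 270.7 j6 -1.54 w 0.17
```

```bash
python3 -m pendant '[{"jaw":17,"linear":[0,0,0],"spin":-0.5},{"jaw":17,"linear":[0,0,0],"spin":-0.5},{"jaw":17,"linear":[0,0,0],"spin":-0.5},{"jaw":17,"linear":[0,0,0],"spin":0},{"jaw":17,"linear":[0,0,0],"spin":0},{"jaw":17,"linear":[0,0,0],"spin":0},{"jaw":17,"linear":[0,0,0],"spin":0},{"jaw":17,"linear":[0,0,0],"spin":0},{"jaw":17,"linear":[0,0,0],"spin":0},{"jaw":17,"linear":[0,0,0],"spin":0}]'; python3 bz.py e6
```

```text
time_s: 84.95
eef_pos: [0.6093, 0.0248, 0.1434]
tool_rot: [[0.143, -0.99, -0.0], [-0.99, -0.143, -0.0], [0.0, 0.0, -1.0]]
ft_force: [-0.7, -0.1, 0.1]
grip_width: 0.166
t 84.95 flange_top z 0.0580 -> bolt origin 0.0110 (n=620) rect [[36.4, 35.8], 35.2] F [-0.7 -0.1  0.1] M [ 0.    0.02 -0.  ] tcp [0.6093 0.0248 0.1434] yaw 278.2 j6 -1.67 w 0.166
```

View pics/e6.png

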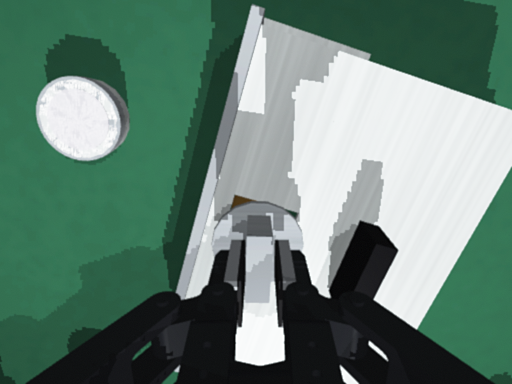

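```bash
python3 -m pendant '[{"jaw":17,"linear":[0,0,0.003],"spin":0},{"jaw":17,"linear":[0,0,0.003],"spin":0},{"jaw":17,"linear":[0,0,0],"spin":0.5},{"jaw":17,"linear":[0,0,0],"spin":0.5},{"jaw":17,"linear":[0,0,0],"spin":0.5},{"jaw":17,"linear":[0,0,0],"spin":0.5},{"jaw":17,"linear":[0,0,0],"spin":1},{"jaw":17,"linear":[0,0,0],"spin":1},{"jaw":17,"linear":[0,0,0],"spin":1},{"jaw":17,"linear":[0,0,0],"spin":1}]'; python3 bz.py e7
```

```text
time_s: 86.25
eef_pos: [0.6091, 0.0249, 0.137]
tool_rot: [[-0.374, -0.927, -0.001], [-0.927, 0.374, 0.0], [0.0, 0.001, -1.0]]
ft_force: [0.4, 1.2, 0.5]
grip_width: 0.172
t 86.25 flange_top z 0.0575 -> bolt origin 0.0105 (n=744) rect [[33.9, 36.6], 51.2] F [0.4 1.2 0.5] M [ 0.03 -0.07 -0.07] tcp [0.6091 0.0249 0.137 ] yaw 248.0 j6 -1.15 w 0.172
```

```bash
python3 -m pendant '[{"jaw":17,"linear":[0,0,0],"spin":0.6},{"jaw":17,"linear":[0,0,0],"spin":0.6},{"jaw":17,"linear":[0,0,0.0003],"spin":0.6},{"jaw":17,"linear":[0,0,0.0003],"spin":0.6},{"jaw":17,"linear":[0,0,0.0003],"spin":0.6},{"jaw":17,"linear":[0,0,0.0003],"spin":0.6},{"jaw":17,"linear":[0,0,0.0003],"spin":0.6},{"jaw":17,"linear":[0,0,0.0003],"spin":0.6},{"jaw":17,"linear":[0,0,0],"spin":0},{"jaw":17,"linear":[0,0,0],"spin":0}]'; python3 bz.py e8
```

```text
time_s: 87.55
eef_pos: [0.6092, 0.0249, 0.1355]
tool_rot: [[-0.716, -0.698, -0.0], [-0.698, 0.716, -0.0], [0.0, 0.0, -1.0]]
ft_force: [0.3, 0.2, -0.7]
grip_width: 0.171
t 87.55 flange_top z 0.0558 -> bolt origin 0.0088 (n=528) rect [[34.2, 37.3], 55.6] F [ 0.3  0.2 -0.7] M [-0.   -0.05 -0.04] tcp [0.6092 0.0249 0.1355] yaw 224.3 j6 -0.73 w 0.171
```

View pics/e8.png

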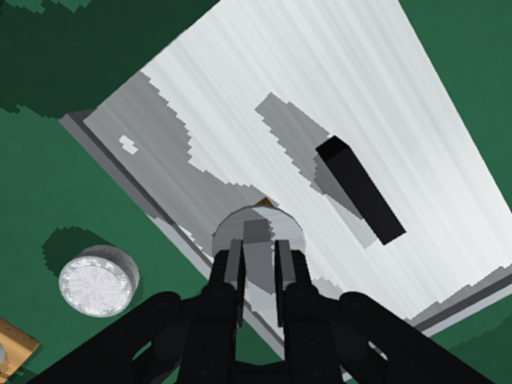

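Sinking as expected: 24° gave 1.7 mm, and the thread pitch predicts 1.6 mm. I'll keep turning.

```bash
python3 -m pendant '[{"jaw":17,"linear":[0,0,0.0003],"spin":1},{"jaw":17,"linear":[0,0,0.0003],"spin":1},{"jaw":17,"linear":[0,0,0.0003],"spin":1},{"jaw":17,"linear":[0,0,0.0003],"spin":1},{"jaw":17,"linear":[0,0,0.0003],"spin":1},{"jaw":17,"linear":[0,0,0.0003],"spin":1},{"jaw":17,"linear":[0,0,0.0003],"spin":1},{"jaw":17,"linear":[0,0,0.0003],"spin":1},{"jaw":17,"linear":[0,0,0.0003],"spin":1},{"jaw":17,"linear":[0,0,0.0003],"spin":1}]'; python3 bz.py f1
```

```text
time_s: 88.85
eef_pos: [0.609, 0.0248, 0.1324]
tool_rot: [[-0.995, 0.103, -0.001], [0.103, 0.995, -0.0], [0.001, -0.0, -1.0]]
ft_force: [-0.1, -0.1, 0.2]
grip_width: 0.168
t 88.85 flange_top z 0.0524 -> bolt origin 0.0054 (n=565) rect [[35.6, 36.0], 33.5] F [-0.1 -0.1  0.2] M [-0.04 -0.01  0.06] tcp [0.609  0.0248 0.1324] yaw 174.1 j6 0.14 w 0.168
```

```bash
python3 -m pendant '[{"jaw":17,"linear":[0,0,0.0003],"spin":1},{"jaw":17,"linear":[0,0,0.0003],"spin":1},{"jaw":17,"linear":[0,0,0.0003],"spin":1},{"jaw":17,"linear":[0,0,0.0003],"spin":1},{"jaw":17,"linear":[0,0,0.0003],"spin":1},{"jaw":17,"linear":[0,0,0.0003],"spin":1},{"jaw":17,"linear":[0,0,0.0003],"spin":1},{"jaw":17,"linear":[0,0,0.0003],"spin":1},{"jaw":17,"linear":[0,0,0.0003],"spin":1},{"jaw":17,"linear":[0,0,0.0003],"spin":0.6}]'; python3 bz.py f2
```

```text
time_s: 90.15
eef_pos: [0.6094, 0.025, 0.1297]
tool_rot: [[-0.591, 0.807, 0.0], [0.807, 0.591, 0.0], [0.0, 0.0, -1.0]]
ft_force: [0.4, 0.3, 0.0]
grip_width: 0.17
t 90.15 flange_top z 0.0490 -> bolt origin 0.0020 (n=416) rect [[36.0, 35.9], 34.4] F [0.4 0.3 0. ] M [ 0.08 -0.09  0.02] tcp [0.6094 0.025  0.1297] yaw 126.2 j6 0.98 w 0.17
```

View pics/f2.png

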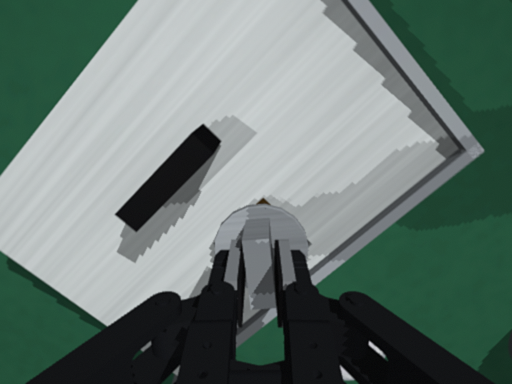

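```bash
python3 -m pendant '[{"jaw":17,"linear":[0,0,0.0003],"spin":0.5},{"jaw":17,"linear":[0,0,0.0003],"spin":0.5},{"jaw":17,"linear":[0,0,0.0002],"spin":0.5},{"jaw":17,"linear":[0,0,0.0002],"spin":0.5},{"jaw":17,"linear":[0,0,0],"spin":0.5},{"jaw":17,"linear":[0,0,0],"spin":0.5},{"jaw":17,"linear":[0,0,0],"spin":0.5},{"jaw":17,"linear":[0,0,0],"spin":0.5},{"jaw":17,"linear":[0,0,0],"spin":0},{"jaw":17,"linear":[0,0,0],"spin":0}]'; python3 bz.py f3
```

```text
time_s: 91.45
eef_pos: [0.6092, 0.0248, 0.1286]
tool_rot: [[-0.28, 0.96, -0.0], [0.96, 0.28, 0.0], [0.0, -0.0, -1.0]]
ft_force: [0.7, -0.1, -0.6]
grip_width: 0.168
t 91.45 flange_top z 0.0481 -> bolt origin 0.0011 (n=421) rect [[35.3, 36.3], 33.2] F [ 0.7 -0.1 -0.6] M [ 0.04 -0.07 -0.02] tcp [0.6092 0.0248 0.1286] yaw 106.3 j6 1.33 w 0.168
```

```bash
python3 -m pendant '[{"jaw":17,"linear":[0,0,0],"spin":0.5},{"jaw":17,"linear":[0,0,0],"spin":0.5},{"jaw":17,"linear":[0,0,0],"spin":0.5},{"jaw":17,"linear":[0,0,0],"spin":0},{"jaw":17,"linear":[0,0,0],"spin":0},{"jaw":17,"linear":[0,0,0],"spin":0},{"jaw":17,"linear":[0,0,0],"spin":0},{"jaw":17,"linear":[0,0,0],"spin":0},{"jaw":17,"linear":[0,0,0],"spin":0},{"jaw":17,"linear":[0,0,0],"spin":0}]'; python3 bz.py f4
```

```text
time_s: 92.75
eef_pos: [0.6093, 0.0248, 0.1286]
tool_rot: [[-0.151, 0.988, 0.0], [0.988, 0.151, -0.0], [-0.0, 0.0, -1.0]]
ft_force: [0.8, -0.3, -0.5]
grip_width: 0.174
t 92.75 flange_top z 0.0479 -> bolt origin 0.0009 (n=433) rect [[36.1, 36.3], 33.1] F [ 0.8 -0.3 -0.5] M [-0.01 -0.19  0.04] tcp [0.6093 0.0248 0.1286] yaw 98.7 j6 1.46 w 0.174
```

View pics/f4.png

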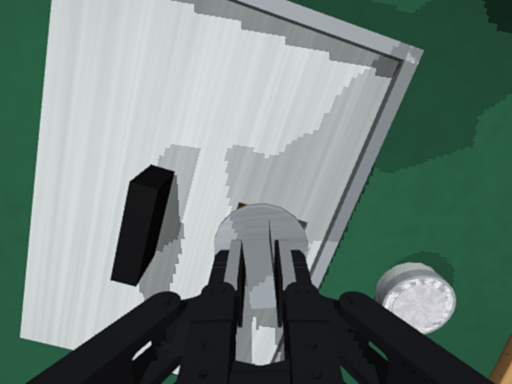

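```bash
python3 -m pendant '[{"jaw":17,"linear":[0,0,0],"spin":0.5},{"jaw":17,"linear":[0,0,0],"spin":0.5},{"jaw":17,"linear":[0,0,0],"spin":0.5},{"jaw":17,"linear":[0,0,0],"spin":0.5},{"jaw":17,"linear":[0,0,0],"spin":0},{"jaw":17,"linear":[0,0,0],"spin":0},{"jaw":17,"linear":[0,0,0],"spin":0},{"jaw":17,"linear":[0,0,0],"spin":0},{"jaw":17,"linear":[0,0,0],"spin":0},{"jaw":17,"linear":[0,0,0],"spin":0}]'; python3 bz.py f5
```

```text
time_s: 94.05
eef_pos: [0.6094, 0.0249, 0.1286]
tool_rot: [[0.023, 1.0, 0.0], [1.0, -0.023, 0.0], [0.0, 0.0, -1.0]]
ft_force: [1.3, 0.1, -0.5]
grip_width: 0.171
t 94.05 flange_top z 0.0481 -> bolt origin 0.0011 (n=456) rect [[35.6, 35.9], 33.1] F [ 1.3  0.1 -0.5] M [ 0.   -0.35  0.08] tcp [0.6094 0.0249 0.1286] yaw 88.7 j6 1.63 w 0.171
```

```bash
python3 -c "
import cv2;c=cv2.imread('pics/f5.png');cv2.imwrite('pics/f5z.png',cv2.resize(c[180:350,180:350],None,fx=3.5,fy=3.5,interpolation=cv2.INTER_CUBIC))"
python3 - <<'E'
from h import *
s=st();d=snap("side");cv2.imwrite("pics/sz.png",cv2.resize(d["color"][160:260,215:345],None,fx=6,fy=6,interpolation=cv2.INTER_CUBIC))
d=snap("wrist");P=cloud(d);q=P.reshape(-1,3);T=(q-s["eef_pos"])@s["tool_rot"];r=np.hypot(T[:,0],T[:,1])
for lo,hi in [(.019,.022),(.022,.0245),(.0265,.029),(.029,.033),(.033,.038)]:
    f=(r>lo)&(r<hi)&(T[:,0]>.015)&(abs(T[:,1])<.02)
    z=q[f][:,2]; print(lo,len(z),np.percentile(z,[25,50,75]).round(4) if len(z) else None)
E
```

```text
0.019 2853 [0.125  0.1318 0.1374]
0.022 2261 [0.1203 0.1295 0.1363]
0.0265 399 [0.0433 0.0437 0.0441]
0.029 624 [0.0433 0.0437 0.0441]
0.033 789 [0.0433 0.0437 0.0441]
```

View pics/f5z.png

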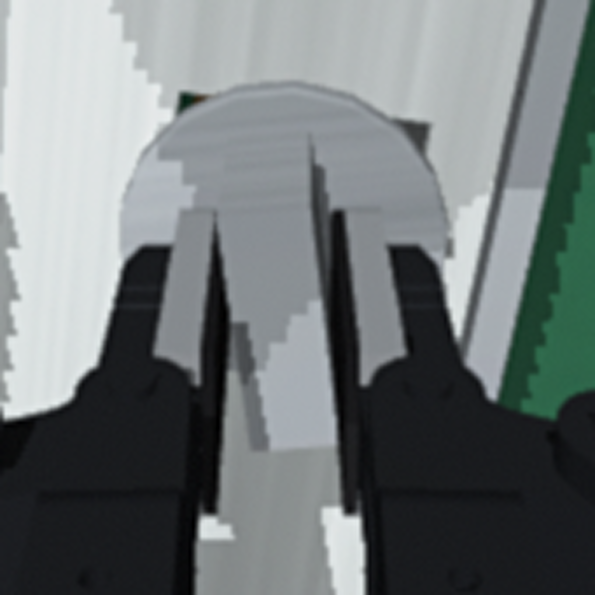

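View pics/sz.png

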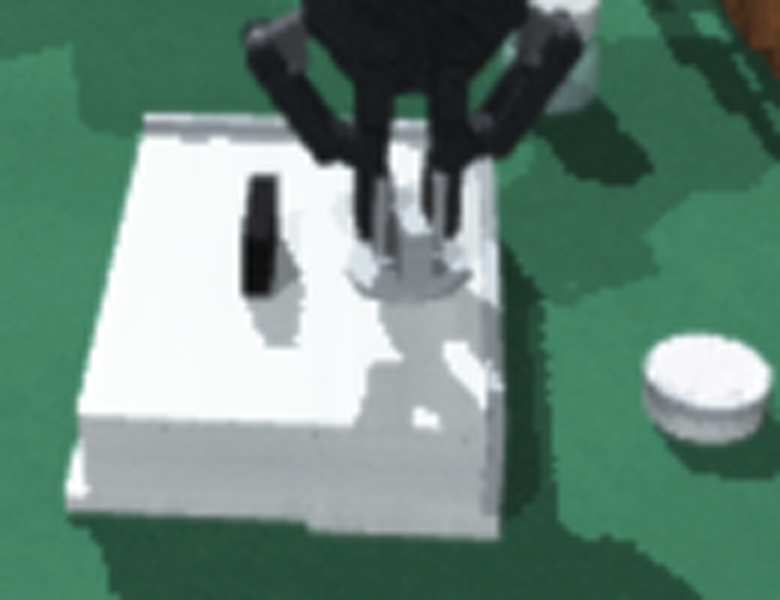

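```bash
python3 -m pendant '[{"jaw":0,"linear":[0,0,0],"spin":0},{"jaw":0,"linear":[0,0,0],"spin":0},{"jaw":0,"linear":[0,0,0],"spin":0},{"jaw":0,"linear":[0,0,0],"spin":0},{"jaw":0,"linear":[0,0,0],"spin":0},{"jaw":0,"linear":[0,0,0],"spin":0},{"jaw":0,"linear":[0,0,0],"spin":0},{"jaw":0,"linear":[0,0,0],"spin":0},{"jaw":0,"linear":[0,0,0],"spin":0},{"jaw":0,"linear":[0,0,0],"spin":0}]' 25; python3 bz.py f6;python3 -c "
import cv2;c=cv2.imread('pics/f6.png');cv2.imwrite('pics/f6z.png',cv2.resize(c[180:350,180:350],None,fx=3.5,fy=3.5,interpolation=cv2.INTER_CUBIC))"
```

```text
time_s: 95.45
eef_pos: [0.6095, 0.0249, 0.1286]
tool_rot: [[0.023, 1.0, 0.001], [1.0, -0.023, 0.0], [0.0, 0.001, -1.0]]
ft_force: [5.3, 1.7, -3.9]
grip_width: 0.13
t 95.45 flange_top z 0.0481 -> bolt origin 0.0011 (n=393) rect [[35.2, 35.5], 38.7] F [ 5.3  1.7 -3.9] M [ 0.29 -1.16  0.1 ] tcp [0.6095 0.0249 0.1286] yaw 88.7 j6 1.63 w 0.13
```

View pics/f6z.png

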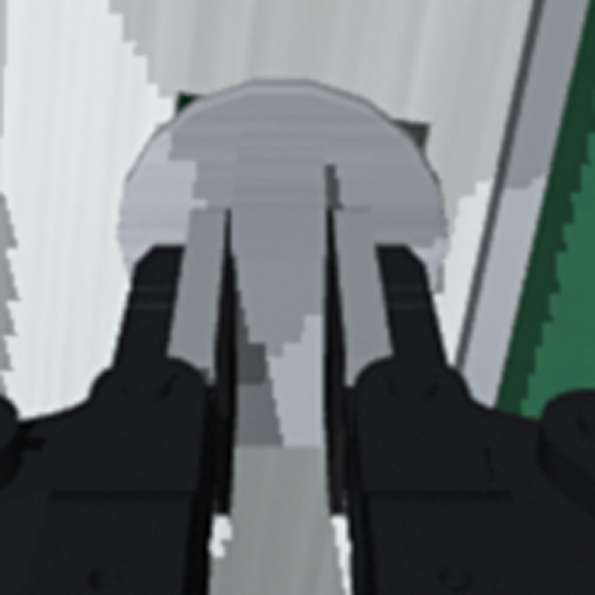

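```bash
python3 -m pendant '[{"jaw":0,"linear":[0,0,0.0002],"spin":0.5},{"jaw":0,"linear":[0,0,0.0002],"spin":0.5},{"jaw":0,"linear":[0,0,0],"spin":0},{"jaw":0,"linear":[0,0,0],"spin":0},{"jaw":0,"linear":[0,0,0],"spin":0},{"jaw":0,"linear":[0,0,0],"spin":0},{"jaw":0,"linear":[0,0,0],"spin":0},{"jaw":0,"linear":[0,0,0],"spin":0},{"jaw":0,"linear":[0,0,0],"spin":0},{"jaw":0,"linear":[0,0,0],"spin":0}]' 25; python3 bz.py f7;python3 -c "
import cv2;c=cv2.imread('pics/f7.png');cv2.imwrite('pics/f7z.png',cv2.resize(c[180:350,180:350],None,fx=3.5,fy=3.5,interpolation=cv2.INTER_CUBIC))"
```

```text
time_s: 96.75
eef_pos: [0.6098, 0.0252, 0.1286]
tool_rot: [[0.109, 0.994, 0.001], [0.994, -0.109, 0.001], [0.001, 0.001, -1.0]]
ft_force: [4.8, 2.4, -3.5]
grip_width: 0.129
t 96.75 flange_top z 0.0481 -> bolt origin 0.0011 (n=404) rect [[35.1, 35.3], 51.1] F [ 4.8  2.4 -3.5] M [ 0.38 -1.19  0.24] tcp [0.6098 0.0252 0.1286] yaw 83.7 j6 1.72 w 0.129
```

View pics/f7z.png

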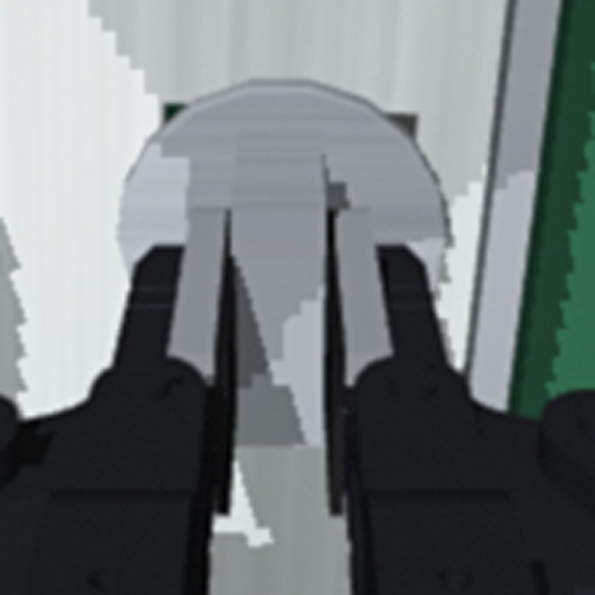

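```bash
python3 -m pendant '[{"jaw":28,"linear":[0,0,0],"spin":0},{"jaw":28,"linear":[0,0,0],"spin":0},{"jaw":28,"linear":[0,0,0],"spin":0},{"jaw":28,"linear":[0,0,-0.01],"spin":0},{"jaw":28,"linear":[0,0,-0.03],"spin":0},{"jaw":28,"linear":[0,0,-0.04],"spin":0},{"jaw":28,"linear":[0,0,-0.04],"spin":0},{"jaw":28,"linear":[-0.03,-0.02,0],"spin":0},{"jaw":28,"linear":[-0.03,-0.02,0],"spin":0},{"jaw":28,"linear":[0,0,0],"spin":0}]'
cat > fin.py <<'E'
from h import *
import sys
s=st();d=snap("wrist");P=cloud(d);q=P.reshape(-1,3);cv2.imwrite("pics/%s.png"%sys.argv[1],d["color"])
a=-0.1607471;C=np.array([.56508,.03218]);Rc=np.array([[np.cos(a),-np.sin(a)],[np.sin(a),np.cos(a)]])
L=(q[:,:2]-C)@Rc*1000;Z=q[:,2]*1000
h=(Z>68)&(Z<76)&(abs(L[:,0]+15)<22)&(abs(L[:,1])<40)
if h.sum()>9: print("handle",cv2.minAreaRect(np.float32(L[h])))
r=np.hypot(L[:,0]-45,L[:,1])
f=(r>19)&(r<24);print("flange top",np.percentile(Z[f],[25,50,75]).round(2))
f=(r>29)&(r<45)&(L[:,0]<66);print("cover near",np.percentile(Z[f],[25,50,75]).round(2))
for k in range(4):
    an=np.degrees(np.arctan2(L[:,1],L[:,0]-45));ff=(r>19)&(r<24)&(abs((an-k*90+180)%360-180)<25)
    print(k*90,np.median(Z[ff]).round(2),ff.sum())
f=(r<18.5)&(Z>62)&(Z<80);print("head",cv2.minAreaRect(np.float32(L[f])),np.percentile(Z[f],[50]))
x=(Z>40)&(Z<46)
g=L[x&(L[:,0]>60)&(L[:,0]<80)&(abs(L[:,1])<95)];print("x+",np.percentile(g[:,0],[95,99]) if len(g) else None)
g=L[x&(L[:,1]>90)&(abs(L[:,0])<65)&(L[:,1]<112)];print("y+",np.percentile(g[:,1],[95,99]) if len(g) else None)
E
python3 fin.py g1
```

```text
time_s: 98.05
eef_pos: [0.5616, -0.032, 0.2494]
tool_rot: [[0.113, 0.994, 0.0], [0.994, -0.113, -0.0], [-0.0, 0.0, -1.0]]
ft_force: [0.1, -0.2, 0.8]
grip_width: 0.282
handle ((-15.109737396240234, 0.1722240447998047), (12.077463150024414, 49.989627838134766), 0.2231815755367279)
flange top [47.1  47.54 48.04]
cover near [43.12 43.6  44.08]
0 47.44 143
90 47.61 155
180 47.58 144
270 47.48 87
head ((44.85647964477539, 0.37547874450683594), (12.3717041015625, 36.11896514892578), 6.109097480773926) [71.51438032]
x+ [74.84296144 75.28386496]
y+ None
```

View pics/g1.png

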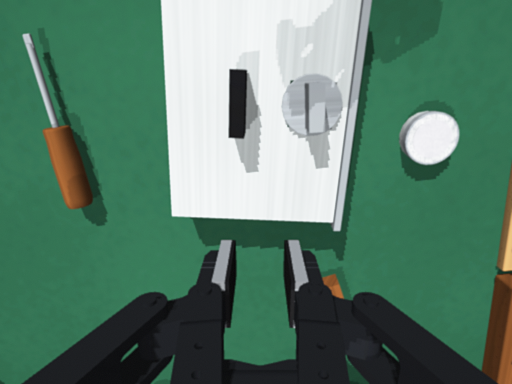

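```bash
python3 -m pendant '[{"jaw":28,"linear":[-0.03,-0.03,0],"spin":0},{"jaw":28,"linear":[-0.03,-0.03,0],"spin":0},{"jaw":28,"linear":[-0.03,-0.03,0],"spin":0},{"jaw":28,"linear":[-0.03,-0.03,0],"spin":0},{"jaw":28,"linear":[-0.03,-0.03,0],"spin":0},{"jaw":28,"linear":[0,0,0],"spin":0},{"jaw":28,"linear":[0,0,0],"spin":0},{"jaw":28,"linear":[0,0,0],"spin":0},{"jaw":28,"linear":[0,0,0],"spin":0},{"jaw":28,"linear":[0,0,0],"spin":0}]'; python3 look.py z >/dev/null
python3 - <<'E'
from h import *
for cam in ["top","side"]:
    d=snap(cam)
    for n in ["tin0","screwdriver","brush","jar","loupe","cover","fence_corner","bolt_grip","barrel0"]:
        z={"fence_corner":.04,"cover":.04,"bolt_grip":.06}.get(n,0)
        print(cam,n,[(round(float(r["p"]),2),(atz(d,r["uv"],z)[:2]*1000).round(0).tolist()) for r in finder.mark_of(cam,n)[:4]])
    c=d["color"]; sl=(slice(135,225),slice(190,310)) if cam=="top" else (slice(160,260),slice(215,345))
    cv2.imwrite(f"pics/zz_{cam}.png",cv2.resize(c[sl],None,fx=6,fy=6,interpolation=cv2.INTER_CUBIC))
E
```

```text
time_s: 99.35
eef_pos: [0.3978, -0.1627, 0.2481]
tool_rot: [[0.109, 0.994, -0.0], [0.994, -0.109, 0.0], [0.0, -0.0, -1.0]]
ft_force: [-0.0, -0.2, 0.2]
grip_width: 0.28
top tin0 [(0.47, [726.0, -21.0]), (0.46, [633.0, -370.0])]
top screwdriver [(0.64, [389.0, 29.0])]
top brush [(0.71, [659.0, 398.0])]
top jar [(0.7, [721.0, 245.0])]
top loupe [(0.45, [365.0, 199.0]), (0.16, [546.0, 79.0])]
top cover [(0.71, [629.0, -361.0]), (0.64, [558.0, 40.0])]
top fence_corner [(0.9, [654.0, 129.0])]
top bolt_grip [(0.71, [607.0, 18.0]), (0.41, [378.0, 28.0])]
top barrel0 []
side tin0 [(0.8, [636.0, -370.0]), (0.74, [395.0, -333.0]), (0.57, [720.0, -21.0])]
side screwdriver [(0.71, [376.0, 32.0])]
side brush [(0.58, [660.0, 390.0])]
side jar [(0.8, [712.0, 244.0])]
side loupe [(0.63, [732.0, -12.0])]
side cover [(0.79, [565.0, 33.0])]
side fence_corner [(0.74, [647.0, 134.0])]
side bolt_grip [(0.72, [606.0, 15.0])]
side barrel0 [(0.53, [725.0, -12.0]), (0.49, [716.0, 242.0])]
```

View pics/z_top.png

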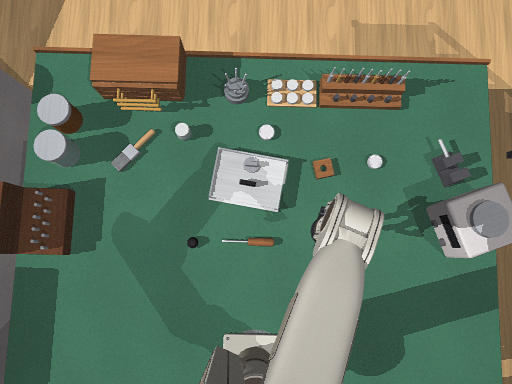

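View pics/zz_top.png

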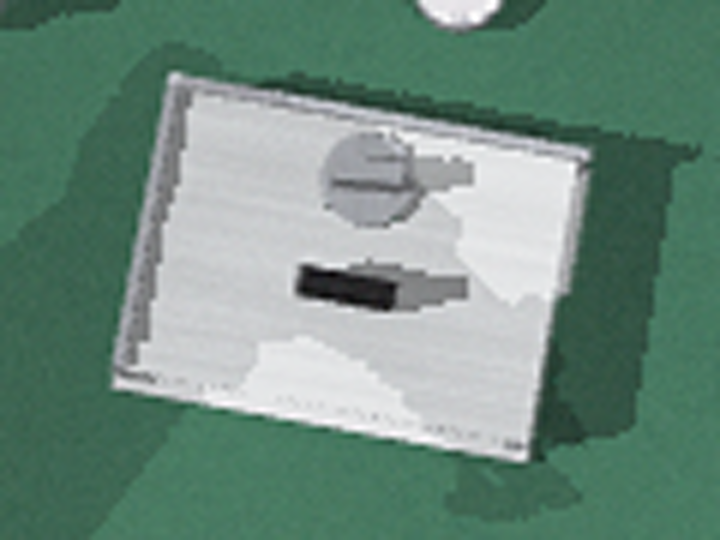

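View pics/zz_side.png

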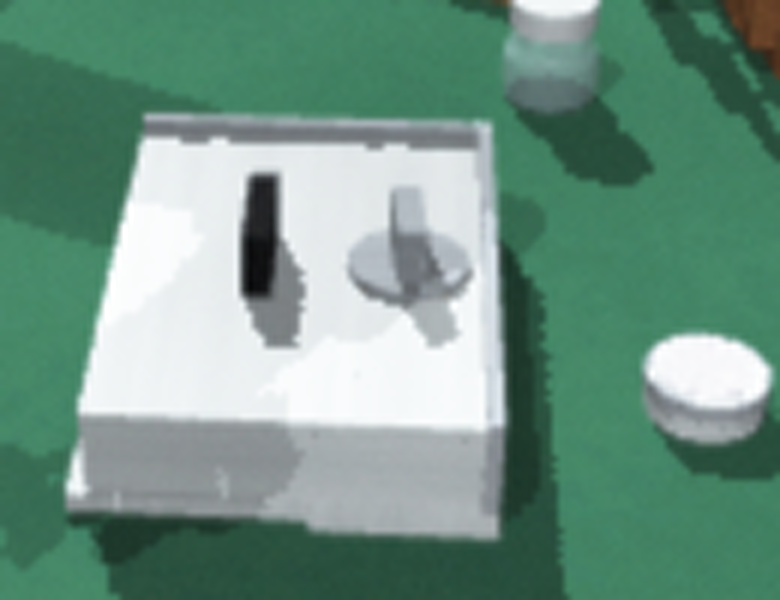

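The pictures show the cover square in the corner, the bolt flange flat on it, and the bystanders where they started. No barrels are left on the bench. I'm handing in.

```bash
python3 -c "
from workcell import arm
print(arm.hand_in())"
```

```text
the job is handed in; nothing more can be done
None
```

The carrier is set up and handed in at about 100 s, with the gripper clear of everything.

- **Barrels:** All five stand one to a well. I last saw them just before the cover went on; with it on I could no longer check them, but none was left on the bench.
- **Cover:** I laid it on the rails, pushed it against both fences and pressed it once more at the handle. At the last look the handle was 0.2 mm from its squared place and turned 0.2°. The far (+x) edge still measured flush against its fence. The left (+y) edge was out of the last close view; it touched its fence when measured after pushing.
- **Bolt:** I held it loosely and turned it backward about 62° until it dropped roughly 6 mm onto a thread start. I then screwed it forward until it stopped sinking and the torque rose slightly. The flange top is 3.9 mm above the cover all round; the flange is 4 mm thick, so it is fully down.
- **Bystanders:** In the final pictures the tins, tools, jar and loupe are within about 10 mm of their first readings, which is the networks' scatter.
    - The side camera's loupe report was wrong (it pointed at a tin), but the top camera has the loupe in place.
    - One tin was hidden from the top camera by the arm, and the side camera showed it in place.
- **Forces:** Readings printed after each move never passed about 25 N in total at the wrist.

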